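# Take the ink roller out of its brayer with the forked key

### The arm

A 6-joint arm with a two-finger parallel gripper is mounted at the origin on the work surface. World frame = base frame: x ahead of the robot, y to its left, z up, the work surface at z = 0. Lengths are in m, angles in rad, forces in N, time in s.
With the tool pointing down it reaches from about 0.375 to 0.825 m from the base axis. Payload 5.5 kg.
Tool frame: the origin (TCP) lies on the centre line of the jaws, within the pads' length; the fingertips stand 19 mm ahead of it and the grasp point (between the pads) is the TCP; z points along the fingers, x is the direction in which the jaws open and shut, and the axes are right-handed (so a half turn about z gives the same grasp; the last joint's range is limited). The gripper opens to 85 mm and grips with 20 to 120 N. Pads are 22 mm wide; open, the fingers measure 114 mm over their backs; the gripper's body (76 mm by 85 mm) begins 54 mm behind the grasp point. The pads swing forward as they close: fully open they stand 13 mm farther back than shut.
Start: joints at [-1.119, 0.314, -0.047, 1.21, 0, 1.571], TCP at [0.262, -0.54, 0.25] pointing down, gripper open.
Joint ranges: [-2.67, 2.67], [-0.69, 1.73], [-1.03, 1.25], [-2.08, 2.16], [-1.42, 1.45], [-3.14, 3.14]. Speed limits (rad/s): [2.39, 2.39, 3.01, 3.14, 3.14, 3.14].

### API

Orientations are given as [roll, pitch, yaw] about the fixed x, y, z axes, in that order (R = Rz(yaw) Ry(pitch) Rx(roll)).
In Python, from bench import robot gives the robot as it stands.
- The arm moves only by the tool play_rows, never from a script. Its argument "series" is a list of rows, each a list of 6 numbers: the shift along the tool's x, y, z normalised to -1 to 1, where 1 is 0.25 m, then the turn, a rotation vector about the tool's x, y, z normalised to -1 to 1, where 1 is 2 rad. A call has 1 to 8 rows; each row is the pose to reach, as a shift and turn from the pose measured when the call began, along the tool's axes at that moment; what a row does not reach only later rows make up. A row lasts 1/10 s, in which the tool goes at most 50 mm and 8.59 degrees, less where a joint would pass 70% of its speed; a pose out of reach is approached as far as the arm can. A call with a number of a shift or a turn outside -1 to 1 is refused whole. A call with a gripper value outside its range is refused whole. "gripper" is the gripper command: -1 is shut, 1 is fully open, values between are in proportion, set as the call begins (left out, the last holds). The fingers move at their own pace and stop on an object; "newtons" is the grip in N (left out, the last holds). Time passes only in rows, so rows that repeat a pose let the fingers close. It gives the time, the measured TCP pose, the force and the opening at its end, in the units of the state.
- robot.get_obs(): the state, without advancing time (a new reading comes with each control period).
- robot.capture(name): name is "scene" or "top" or "wrist"; returns the picture (400x640x3 uint8, blue, green, red); there is no depth.
- robot.camera_params(name): a dict with "camera_matrix" (3x3 intrinsics, pixels), "k1" (the pictures are not rectified: a ray, as slopes to the right and down, at radius r is drawn at 1 + k1 r^2 times it, then the intrinsics apply), "xyz" and "orientation" of the camera in the world. Camera axes: x right, y down, z forward; pixel columns grow to the right and rows downward; lengths in m; the calibration is good to about 2 mm. A picture is of the moment at which its call begins: read the wrist's pose just before it. camera_params takes no time and is no camera call; for the wrist camera it gives the pose at the moment of the call.
- robot.finish_job(): hands the job in, once; it reports no verdict.
The state is a dict: "clock": time; "joint_pos": joint angles; "joint_velocities": joint speeds; "tau": joint torques, N m; "eef_pos": TCP position; "tool_rot": TCP orientation; "contact_force": force on the tool from outside, world axes, zero at the start; "torque": the same for the moment, N m; "opening": opening from 0.0 (shut) to 1.0 (fully open).
Only numpy, scipy, OpenCV 4.12 (cv2) and the standard library are available. Lean on these libraries where they do the work, as an engineer would, in place of code of your own. Each camera call takes 0.05 s, during which the arm holds its last target. There are 200 camera calls.

### The job

The brayer is clamped on its back for washing: take its rubber roller out and hang it by its two axle ends in the free bay of the wire roller rack. Take the forked key from its block, press the collar of the roller's spring bar gently sideways with it until the bar's end is out of its hole, ease that end up over the arm of the brayer, and put the key back in its block before you lift the roller out. Never force the bar, the frame or the roller, press the bar with the key and not with the fingers, do not let the roller fall, and leave everything else where it is.

Things in the scene. Friction and masses are not known exactly. Their poses are not given: they have to be found in the camera images.
- brayer: Steel roller frame with dark wooden handle, held in a cradle on a 12 mm plywood board; fixed. Origin on the table under the roller's middle; x along the handle, away from the roller, y along the axle towards the spring bar, z up. Two flat steel arms 4 mm thick, 47 to 63 mm above the table, from x = -16 to the yoke at x = 60 mm. The frame may lie up to 3.5 mm off its place along y, unmeasured.
- bar_hole (a point): Middle of the 10 mm hole for the spring bar, at y = 68 mm and 55 mm above the table if the frame lies true in its cradle; frame as the brayer's. Its arm spans 2 mm either side in y and 8 mm above and below. At the arm's free end, 11 mm in front of the hole, a toe stands 6 mm above its top edge, so an axle end laid on the edge between toe and yoke stays there.
- stub_hole (a point): Middle of the 11 mm hole in the other arm (also 4 mm thick), 122 mm from bar_hole in -y; it shifts with the frame too; axes as the brayer's.
- roller: Rubber roller between the arms, 36 mm thick, rubber 88 mm long, about 0.3 kg. Origin at the rubber's middle, y along the axle towards the spring bar (it may spin about y). Pushed in -y it first shifts 0 to 8 mm, until the stub's boss meets its arm. With the spring bar lying on its arm, draw the roller 13 to 14 mm in y so the stub leaves its hole, then lift; the collar may meet the arm and gives.
- stub_tip (a point): Free end of the roller's fixed stub axle: 8 mm thick, on the axle, 60 mm from the rubber's middle in -y; frame as the roller's. The stub comes out of a 11 mm boss whose face lies 48 mm from the rubber's middle.
- spring_bar: Roller's sprung axle end: steel pin 8 mm thick, collar 20 mm across. Origin on the axle at the collar's outer face, 54 mm from the rubber's middle when relaxed; the pin runs 21.5 mm on in y. The fork goes into the gap (8 to 15 mm) between collar and arm and pushes the collar in -y: 4 N at first, 10 N at 6.5 mm, where it stops hard. In its last 1 mm the pin is out of the hole. Over 15 N harms it.
- bar_tip (a point): Free end of the spring bar's pin, 21.5 mm from the collar's outer face; frame as the spring bar's. Out of the hole, it must be raised at least 13 mm above its first height to pass over the arm; let go there, it springs out again and rests on the arm's top edge, 12 to 13 mm higher than at first.
- key: Forked key upright in its block, 0.09 kg: 3 mm steel plate, wooden grip above. Origin in the middle of the fork's mouth; x out of the mouth, y square to the plate, z up. The mouth is 12 mm high, its root at x = -7 mm; one tine above and one below it, 5.5 mm high each, reach to x = 8 mm. The plate's back edge is at x = -28 mm, its foot at z = -11.5 mm.
- key_grip (a point): On the key's wooden grip, 75 mm above and 18 mm behind (-x) the mouth; frame as the key's. The grip is 20 mm (x) by 18 mm (y) and reaches from 24 mm below this point to 37 mm above it. Under it sits a steel bolster, 24 x 22 x 6 mm. Pressed sideways at the fork, the key gives a few mm in a gripper's hold.
- key_block: Wooden block 110 x 70 x 66 mm with a slot 46 mm (x) by 8 mm (y), 60 mm deep, in the middle of its top; fixed. Origin at the centre of its underside. More of the slot shows on the side to which the key's mouth points.
- key_seat (a point): Where the key's origin is when the key stands in the block, fork in the slot and bolster on the block's top; 21 mm above the table, frame as the block's (key x along it). The slot leaves about 5 mm of play in x and 2.5 mm in y.
- rack: Roller rack: plywood board 180 x 160 x 12 mm with two rows of bent 5 mm steel wire at y = -54 and y = 61.5 mm; fixed. Origin on the table under the free bay, y along a hung roller's axle, spring bar at +y, stub at -y. Each row has an upright V at x = 0 (free bay) and at x = 84 mm (a thinner roller hangs there); a V is 52 mm wide at its top, 82 mm above the table.
- bay (a point): Where the middle of the rubber is when the roller hangs in the free bay, stub and pin in the bottoms of the two Vs: 61.5 mm above the table; frame as the rack's. There is play of -3 to 4 mm in y.
- spare_roller: Bystander: the thinner rubber roller, 28 mm thick, hanging in the rack's other bay.
- ink_tin: Bystander: flat tin 72 mm across, 48 mm high.
- ink_jar: Bystander: amber jar 60 mm across, 75 mm high.
- wash_bottle: Bystander: white bottle with a cap, 68 mm across, 170 mm high.
- tape_roll: Bystander: roll of tape lying flat, 90 mm across, 24 mm high.
- palette_knife: Bystander: palette knife lying on the table.
- brush: Bystander: paint brush lying on the table.

How it is judged:
By the outcome, as a careful person would: the job done as asked, in the order asked, and still so for the second after the job is handed in, with the robot touching nothing.
It also fails if it takes over 72 s, if anything falls off the work surface, if the arm or the gripper's body presses on something with over 40 N, if the wrist force passes 120 N, or if a joint passes its speed limit or range.

## Working session

There is one attempt and no reset: what is moved stays moved. The work goes in short steps, Python scripts to look and compute and a tool call to move; the robot and the scene stay as the last step left them, time stands still between calls to the robot, and variables do not carry over. Pictures are saved under pics/ and viewed, about 8 in all and at most 12, crops included, and the job is handed in when it is done.

Besides the shell and the picture viewer there is one more tool, called after "Call:" by a JSON object that holds its "method" and its "body", one argument or row to a line. play_rows: Moves the arm, as the interface text tells. Scaled input: -1 to 1 covers 0.25 m each way for a shift and 2 rad each way for a turn. Its arguments: {"type":"object","properties":{"series":{"type":"array"},"gripper":{"type":"number"},"newtons":{"type":"number"}},"required":["series"]}

```bash
ls; mkdir -p pics; cat > h.py <<'E'
import numpy as np, cv2
from scipy.spatial.transform import Rotation as R
from bench import robot
def cam(n):
    p=robot.camera_params(n); return np.array(p["camera_matrix"]),p["k1"],np.array(p["xyz"]),p["orientation"]
def rot(o):
    o=np.array(o,float)
    return o if o.shape==(3,3) else R.from_euler("xyz",o).as_matrix()
def ray(c,uv):
    K,k,t,o=c; d=np.linalg.solve(K,[uv[0],uv[1],1.])[:2]; s=d.copy()
    for _ in range(20): s=d/(1+k*(s@s))
    return t, rot(o)@np.array([*s,1.])
def plane(c,uv,z):
    t,d=ray(c,uv); return t+d*(z-t[2])/d[2]
def proj(c,P):
    K,k,t,o=c; q=rot(o).T@(np.array(P,float)-t); s=q[:2]/q[2]; s=s*(1+k*(s@s)); return (K@[*s,1])[:2]
def tri(rs):
    A=0;b=0
    for t,d in rs:
        d=d/np.linalg.norm(d); M=np.eye(3)-np.outer(d,d); A=A+M; b=b+M@t
    return np.linalg.solve(A,b)
def shift(dw):  # world shift -> tool units
    s=robot.get_obs(); return rot(s["tool_rot"]).T@np.array(dw)/0.25
E
python3 - <<'E'
from h import *
s=robot.get_obs(); print(s)
for n in ("scene","top","wrist"):
    print(n,robot.camera_params(n)); cv2.imwrite(f"pics/{n}0.png",robot.capture(n))
E
```

```text
pics
{'clock': 0.0, 'joint_pos': array([-1.11900320e+00,  3.14238102e-01, -4.80653343e-02,  1.21024044e+00,
       -8.90513307e-06,  1.57076167e+00]), 'joint_velocities': array([ 1.02408745e-03, -5.56456467e-04,  7.20521413e-04,  1.56215548e-03,
       -8.02714929e-05, -1.79009411e-04]), 'tau': array([-1.20081710e-03, -5.39594185e+01,  3.39746225e+01,  1.89879339e-02,
       -8.53297183e-05, -2.35648216e-06]), 'eef_pos': array([ 0.26170147, -0.53929844,  0.24943335]), 'tool_rot': array([ 3.14158381e+00,  1.74755386e-03, -1.11896855e+00]), 'contact_force': array([-0.61581978,  0.57446167, -0.17001086]), 'torque': array([ 0.01637628, -0.00206863, -0.04098977]), 'opening': 1.0034315730703522}
scene {'camera_matrix': array([[437.6584422 ,   0.        , 322.49145843],
       [  0.        , 437.6584422 , 201.85207269],
       [  0.        ,   0.        ,   1.        ]]), 'k1': -0.05343345726590448, 'xyz': array([1.00353843, 0.76767952, 0.73524174]), 'orientation': array([-2.23452587,  0.01071648,  2.52620982])}
top {'camera_matrix': array([[443.08120455,   0.        , 317.18788254],
       [  0.        , 443.08120455, 207.8002735 ],
       [  0.        ,   0.        ,   1.        ]]), 'k1': 0.02550643742555461, 'xyz': array([0.32034422, 0.04966565, 1.08695529]), 'orientation': array([-2.94599587,  0.02679743, -1.58500475])}
wrist {'camera_matrix': array([[320.57436496,   0.        , 320.1218955 ],
       [  0.        , 320.57436496, 201.4446407 ],
       [  0.        ,   0.        ,   1.        ]]), 'k1': -0.016840842053860335, 'xyz': array([ 0.32999939, -0.50593225,  0.37403872]), 'orientation': array([ 2.83960969e+00,  6.56831973e-04, -1.11942836e+00])}
```

View pics/top0.png

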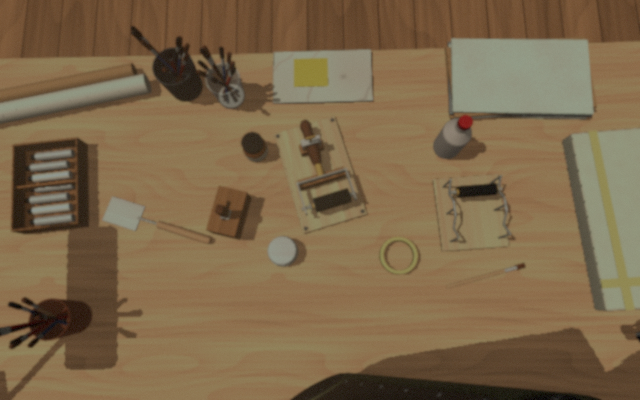

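View pics/scene0.png

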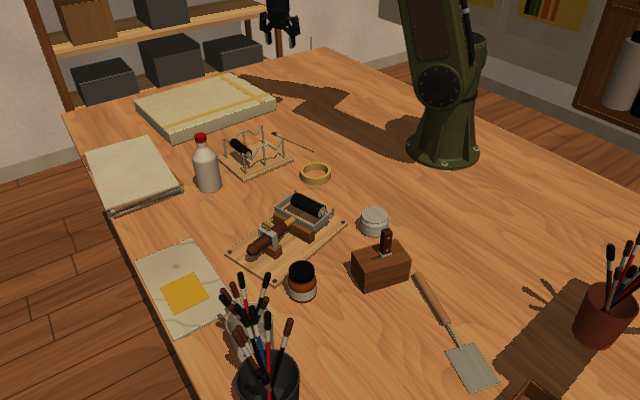

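The top view shows the brayer at about (325,190), with its handle towards the top of the picture and the roller at (333,200). The key block is at (229,213), the rack at (473,212) with the spare at (477,190), the tin at (282,251) and the jar at (254,146). The scene view shows the same layout. I'll work out rough positions and then look from close by.

```bash
python3 - <<'E'
from h import *
c=cam("top")
for n,uv,z in [("roller",(333,201),.055),("handle",(310,130),.05),("block",(231,207),.066),("rackbay",(482,222),.06),("spare",(477,190),.06),("b1",(277,135),.012),("b2",(334,119),.012),("b3",(366,213),.012),("b4",(305,230),.012),
 ("r1",(433,180),.012),("r2",(503,178),.012),("r3",(510,246),.012),("r4",(442,251),.012)]:
    print(n,plane(c,uv,z).round(3))
s=cam("scene")
print(rot(c[3]).round(2))
im=cv2.imread("pics/top0.png")
a=cv2.resize(im[165:265,190:390],None,fx=4,fy=4,interpolation=cv2.INTER_CUBIC)
im=cv2.imread("pics/scene0.png")
cv2.imwrite("pics/crop1.png",cv2.resize(im[180:300,220:420],None,fx=4,fy=4,interpolation=cv2.INTER_CUBIC))
E
```

```text
roller [0.541 0.037 0.055]
handle [0.723 0.09  0.05 ]
block [0.529 0.278 0.066]
rackbay [ 0.483 -0.307  0.06 ]
spare [ 0.56  -0.302  0.06 ]
b1 [0.726 0.176 0.012]
b2 [0.766 0.029 0.012]
b3 [ 0.518 -0.044  0.012]
b4 [0.479 0.106 0.012]
r1 [ 0.599 -0.213  0.012]
r2 [ 0.6   -0.384  0.012]
r3 [ 0.432 -0.385  0.012]
r4 [ 0.422 -0.223  0.012]
[[-0.01 -0.98  0.19]
 [-1.    0.02  0.02]
 [-0.03 -0.19 -0.98]]
```

View pics/crop1.png

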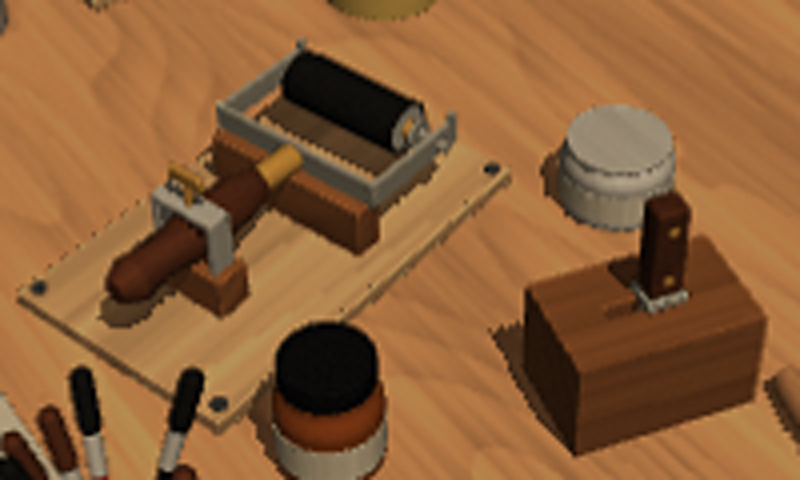

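The crop shows the collar and spring bar on the key-block (+y) side, near (410,130) and (445,145). The block's free slot is at (625,308), to the left of the grip at (665,245). I'll move over for a close look.

Call:
{"method": "play_rows", "body": {
  "series": [
    [-1,-1,-0.1,0,0,-0.56],
    [-1,-1,-0.1,0,0,-0.56],
    [-1,-1,-0.1,0,0,-0.56],
    [-1,-1,-0.1,0,0,-0.56],
    [-1,-1,-0.1,0,0,-0.56],
    [-1,-1,-0.1,0,0,-0.56],
    [-1,-1,-0.1,0,0,-0.56],
    [-1,-1,-0.1,0,0,-0.56]
  ]
}}

```text
clock: 0.95
eef_pos: [0.3786, -0.2009, 0.2754]
tool_rot: [-3.139, -0.0, 0.012]
contact_force: [-0.8, -0.7, -0.1]
opening: 1.003
```

```bash
cat > snap.py <<'E'
import sys,pickle
from h import *
n=sys.argv[1]; c=cam("wrist"); im=robot.capture("wrist"); cv2.imwrite(f"pics/{n}.png",im); pickle.dump(c,open(f"pics/{n}.pkl","wb"))
print(robot.get_obs()["clock"])
E
python3 snap.py rackA
```

```text
1.0
```

Call:
{"method": "play_rows", "body": {
  "series": [
    [0.5,-1,0,0,0,0],
    [0.5,-1,0,0,0,0],
    [0.5,-1,0,0,0,0],
    [0.5,-1,0,0,0,0],
    [0.5,-1,0,0,0,0],
    [0.5,-1,0,0,0,0],
    [0.5,-1,0,0,0,0]
  ]
}}

```text
clock: 1.7
eef_pos: [0.5019, 0.0517, 0.275]
tool_rot: [-3.139, -0.0, 0.015]
contact_force: [-0.3, -0.7, 0.2]
opening: 0.998
```

```bash
python3 snap.py brA
```

```text
1.75
```

View pics/brA.png

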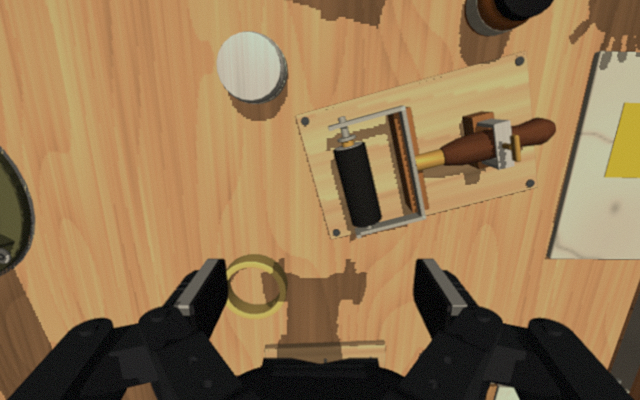

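The wrist view shows the board screws at (305,122), (519,61), (530,183) and (336,232). The rubber runs from (348,148) to (367,222), with the collar and pin at (344,133) and the yoke at about (410,160). The key block comes next.

Call:
{"method": "play_rows", "body": {
  "series": [
    [0,-0.7,0,0,0,0],
    [0,-0.7,0,0,0,0],
    [0,-0.7,0,0,0,0],
    [0,-0.7,0,0,0,0],
    [0,-0.7,0,0,0,0]
  ]
}}

```text
clock: 2.25
eef_pos: [0.4984, 0.2262, 0.2748]
tool_rot: [-3.14, 0.001, 0.015]
contact_force: [-0.9, -0.1, -0.7]
opening: 1.0
```

```bash
python3 snap.py keyA; python3 - <<'E'
from h import *
import pickle
c=pickle.load(open("pics/brA.pkl","rb")); im=cv2.imread("pics/brA.png")
g=im.max(2)
def dot(u,v,r=7):
    w=255.-g[v-r:v+r+1,u-r:u+r+1]; w=np.clip(w-150,0,None); yy,xx=np.mgrid[v-r:v+r+1,u-r:u+r+1]; return (w*xx).sum()/w.sum(),(w*yy).sum()/w.sum()
P=[plane(c,dot(*p),.012) for p in [(305,122),(519,61),(530,183),(336,232)]]
print(np.round(P,4))
e=[P[1]-P[0],P[2]-P[3]]
for v in e: print(np.degrees(np.arctan2(v[1],v[0])),np.linalg.norm(v))
for v in [P[0]-P[3],P[1]-P[2]]: print(np.degrees(np.arctan2(-v[0],v[1])),np.linalg.norm(v))
m=(g<45).astype(np.uint8); n,l,s,ce=cv2.connectedComponentsWithStats(m)
for i in range(1,n):
    if 300<ce[i][0]<400 and 120<ce[i][1]<240 and s[i,4]>500:
        r=cv2.minAreaRect(np.argwhere(l==i)[:,::-1].astype(np.float32)); print(r,s[i])
        b=cv2.boxPoints(r); print(np.round([plane(c,p,.055) for p in b],4),plane(c,r[0],.060))
print(c[2],np.degrees(R.from_matrix(rot(c[3])).as_euler("xyz")))
E
```

```text
2.3
[[ 0.4829  0.1067  0.012 ]
 [ 0.7238  0.1765  0.012 ]
 [ 0.7647  0.0356  0.012 ]
 [ 0.5236 -0.0339  0.012 ]]
16.15729806433429 0.2507894029136903
16.0917979181309 0.2509094229295288
16.147110937476565 0.14645037103858885
16.193930471978735 0.14673723660169816
((358.2769775390625, 185.85411071777344), (81.09661102294922, 31.083452224731445), 75.46554565429688) [ 334  143   47   84 2358]
[[ 0.5153  0.0785  0.055 ]
 [ 0.5472  0.0873  0.055 ]
 [ 0.5754 -0.0017  0.055 ]
 [ 0.5412 -0.0118  0.055 ]] [0.54369888 0.04105922 0.06      ]
[0.50057447 0.12783381 0.39976409] [ 1.62794307e+02 -3.02925568e-02  8.06151926e-01]
```

View pics/keyA.png

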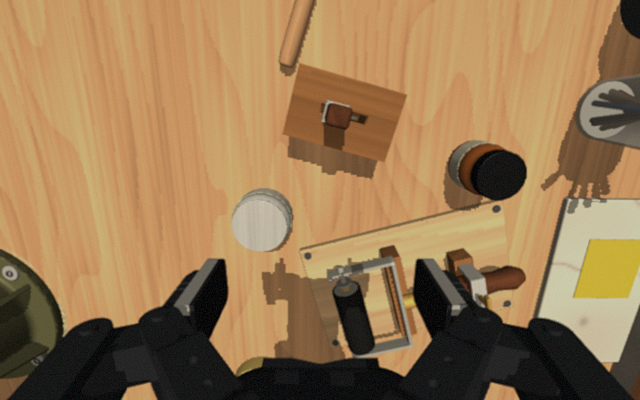

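The key view shows the block top with corners at (300,65), (406,95), (384,161) and (284,134). The grip is at (338,115) and the open slot at (362,119), so the key's mouth points to image right and slightly down (yaw about -15°). I'll measure these points.

```bash
python3 - <<'E'
from h import *
import pickle
c=pickle.load(open("pics/keyA.pkl","rb")); im=cv2.imread("pics/keyA.png")
P=np.array([plane(c,p,.066) for p in [(300,65),(406,95),(384,161),(284,134)]]); print(P.round(4),P.mean(0).round(4))
for a,b in ((0,1),(3,2)): v=P[b]-P[a]; print(np.degrees(np.arctan2(v[1],v[0])),np.linalg.norm(v))
for a,b in ((3,0),(2,1)): v=P[b]-P[a]; print(np.degrees(np.arctan2(-v[0],v[1])),np.linalg.norm(v))
cv2.imwrite("pics/crop2.png",cv2.resize(im[55:175,270:420],None,fx=5,fy=5,interpolation=cv2.INTER_CUBIC))
# expected projections for key yaw
yw=np.radians(-15); B=P.mean(0)
for dx in (5,10,15):
    o=B+np.array([np.cos(yw),np.sin(yw),0])*(dx-18)/1000
    print(dx,"grip top px",proj(c,[o[0],o[1],.133]),"bolster",proj(c,[o[0],o[1],.072]))
E
```

```text
[[0.4771 0.3363 0.066 ]
 [0.5819 0.3104 0.066 ]
 [0.5648 0.2442 0.066 ]
 [0.4605 0.2705 0.066 ]] [0.5211 0.2904 0.066 ]
-13.930063151189035 0.10797529352925735
-14.174331715479063 0.10763081076032813
-14.18102565983744 0.06787586708813013
-14.468983275464549 0.06833709894072271
5 grip top px [334.23881588 113.50626032] bolster [331.68988979 111.37209907]
10 grip top px [340.19937624 115.26061137] bolster [336.55375045 112.80483208]
15 grip top px [346.14131876 117.01064713] bolster [341.40531705 114.23473166]
```

View pics/crop2.png

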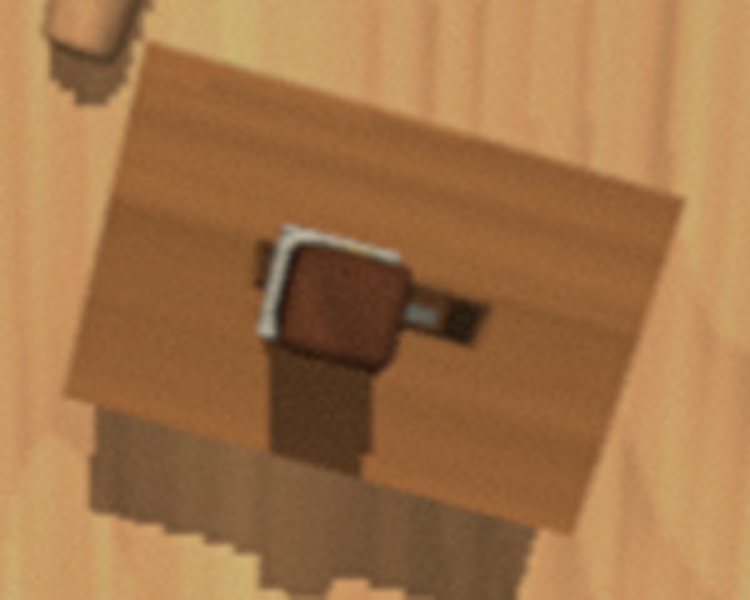

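The crop shows the grip top centred at (339,116), the bolster slightly turned with the block, and the slot running from (322,108) to (366,119). Computing the grasp move.

```bash
python3 - <<'E'
from h import *
import pickle
c=pickle.load(open("pics/keyA.pkl","rb"))
for o in [(0,0)]:
    print(plane(c,(339,116.2),.133), plane(c,(344,113.6),.066), plane(c,((260/5+270),265/5+55),.066),plane(c,((480/5+270),322/5+55),.066))
G=plane(c,(339,116.2),.133)
s=robot.get_obs(); print(s["eef_pos"],s["tool_rot"]); d=G-s["eef_pos"]; d[2]=0.18-s["eef_pos"][2]; print(d,shift(d))
E
```

```text
[0.51241074 0.29168287 0.133     ] [0.52115135 0.29158362 0.066     ] [0.49895871 0.2966801  0.066     ] [0.54357953 0.28625474 0.066     ]
[0.49842057 0.22456802 0.2748836 ] [-3.14126778e+00  1.45429671e-03  1.34180885e-02]
[ 0.01399017  0.06711484 -0.0948836 ] [ 0.06010965 -0.26756106  0.37953432]
```

Call:
{"method": "play_rows", "body": {
  "series": [
    [0.06,-0.27,0.2,0,0,-0.656],
    [0.06,-0.27,0.2,0,0,-0.656],
    [0.06,-0.27,0.2,0,0,-0.656],
    [0.06,-0.27,0.2,0,0,-0.656],
    [0.06,-0.27,0.2,0,0,-0.656],
    [0.06,-0.27,0.2,0,0,-0.656],
    [0.06,-0.27,0.2,0,0,-0.656],
    [0.06,-0.27,0.2,0,0,-0.656]
  ],
  "gripper": 0,
  "newtons": 100
}}

```text
clock: 3.1
eef_pos: [0.513, 0.2894, 0.2249]
tool_rot: [-3.14, 0.001, 1.216]
contact_force: [0.6, -0.3, 0.3]
opening: 0.498
```

```bash
python3 - <<'E'
from h import *
s=robot.get_obs(); print(s["eef_pos"],s["tool_rot"],s["joint_pos"].round(2),s["opening"]); d=np.array([.5124,.2917,.098])-s["eef_pos"]; print(d,shift(d), (np.radians(76)-s["tool_rot"][2])/2)
E
```

```text
[0.51300173 0.28937939 0.22487745] [-3.14015917e+00  1.22466783e-03  1.21578533e+00] [ 0.51  0.31 -0.12  1.15  0.    0.87] 0.49790998245716556
[-0.00060173  0.00232061 -0.12687745] [ 0.00848848 -0.0047559   0.50750711] 0.05533245120338948
```

Call:
{"method": "play_rows", "body": {
  "series": [
    [0.0085,-0.005,0.1,0,0,-0.055],
    [0.0085,-0.005,0.2,0,0,-0.055],
    [0.0085,-0.005,0.35,0,0,-0.055],
    [0.0085,-0.005,0.45,0,0,-0.055],
    [0.0085,-0.005,0.505,0,0,-0.055],
    [0.0085,-0.005,0.505,0,0,-0.055],
    [0.0085,-0.005,0.505,0,0,-0.055]
  ]
}}

```text
clock: 3.8
eef_pos: [0.5132, 0.291, 0.0996]
tool_rot: [-3.141, 0.001, 1.324]
contact_force: [0.7, -0.1, 0.5]
opening: 0.506
```

Call:
{"method": "play_rows", "body": {
  "series": [
    [0,0,0,0,0,0],
    [0,0,0,0,0,0],
    [0,0,0,0,0,0],
    [0,0,0,0,0,0],
    [0,0,0,0,0,0],
    [0,0,0,0,0,0]
  ],
  "gripper": -1,
  "newtons": 100
}}

```text
clock: 4.4
eef_pos: [0.5146, 0.2915, 0.1016]
tool_rot: [3.139, -0.001, 1.324]
contact_force: [0.4, -1.8, 6.1]
opening: 0.197
```

Call:
{"method": "play_rows", "body": {
  "series": [
    [0,0,-0.1,0,0,0],
    [0,0,-0.2,0,0,0],
    [0,0,-0.3,0,0,0],
    [0,0,-0.4,0,0,0],
    [0,0,-0.4,0,0,0]
  ]
}}

```text
clock: 4.9
eef_pos: [0.5164, 0.2928, 0.206]
tool_rot: [3.134, -0.006, 1.325]
contact_force: [0.4, -0.8, 0.0]
opening: 0.199
```

```bash
python3 - <<'E'
from h import *
s=robot.get_obs(); print(s["eef_pos"],s["tool_rot"],s["opening"],s["contact_force"])
# target: key x at brayer yaw 16.15, hover before the pin
yb=np.radians(16.15); bx=np.array([np.cos(yb),np.sin(yb),0]); by=np.array([-np.sin(yb),np.cos(yb),0])
O=np.array([.5437,.0411,0])
tip=O+by*.060; key=tip-bx*.035; g=key-bx*.018; g[2]=.17
print("g",g); d=g-s["eef_pos"]; print(d,shift(d),(yb+np.pi/2-s["tool_rot"][2])/2)
E
```

```text
[0.51644774 0.2928434  0.20597011] [ 3.13414067 -0.00606717  1.32465081] 0.19854145479880442 [ 0.42742271 -0.75714246  0.0122015 ]
g [0.47610237 0.0839901  0.17      ]
[-0.04034536 -0.2088533  -0.03597011] [-0.85041358  0.04601073  0.13907016] 0.2640080934838852
```

Call:
{"method": "play_rows", "body": {
  "series": [
    [-0.2,0.01,0.0,0,0,-0.06],
    [-0.4,0.02,0.0,0,0,-0.13],
    [-0.6,0.03,0.03,0,0,-0.2],
    [-0.8,0.045,0.08,0,0,-0.264],
    [-0.85,0.045,0.12,0,0,-0.264],
    [-0.85,0.045,0.14,0,0,-0.264],
    [-0.85,0.045,0.14,0,0,-0.264]
  ]
}}

```text
clock: 5.6
eef_pos: [0.4755, 0.0845, 0.1689]
tool_rot: [3.133, -0.002, 1.851]
contact_force: [-0.6, 0.1, -0.3]
opening: 0.199
```

```bash
python3 snap.py forkA; python3 - <<'E'
from h import *
s=robot.get_obs(); print(s["eef_pos"],s["tool_rot"],s["opening"])
im=cv2.imread("pics/forkA.png"); cv2.imwrite("pics/forkAc.png",cv2.resize(im[20:320,180:580],None,fx=2,fy=2,interpolation=cv2.INTER_CUBIC))
E
```

```text
5.65
[0.47606803 0.08504515 0.1694504 ] [ 3.13228840e+00 -2.16965871e-03  1.85249715e+00] 0.19902631689036096
```

View pics/forkAc.png

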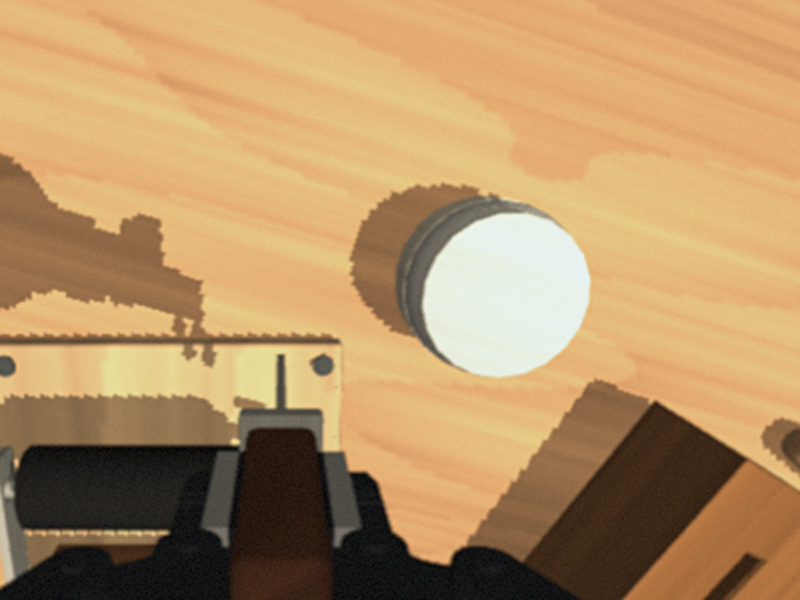

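This view shows the key upright, with its plate's back edge at crop (281,380), i.e. pixel (320,210). The fork's mouth and the gap are hidden behind the grip. I'll step 40 mm along +y to uncover the gap.

Call:
{"method": "play_rows", "body": {
  "series": [
    [0.08,0,0,0,0,0],
    [0.16,0,0,0,0,0],
    [0.16,0,0,0,0,0]
  ]
}}

```text
clock: 5.95
eef_pos: [0.4652, 0.1266, 0.1699]
tool_rot: [3.131, -0.003, 1.856]
contact_force: [-0.5, -0.6, -1.7]
opening: 0.197
```

```bash
python3 snap.py forkB; python3 - <<'E'
from h import *
s=robot.get_obs(); print(s["eef_pos"],s["tool_rot"],s["opening"])
im=cv2.imread("pics/forkB.png"); 
a=cv2.resize(im[180:300,200:360],None,fx=5,fy=5,interpolation=cv2.INTER_CUBIC)
cv2.imwrite("pics/forkBc.png",a)
E
```

```text
6.0
[0.46542605 0.12552504 0.169919  ] [ 3.13128173e+00 -2.22108318e-03  1.85595569e+00] 0.19977957522672887
```

View pics/forkBc.png

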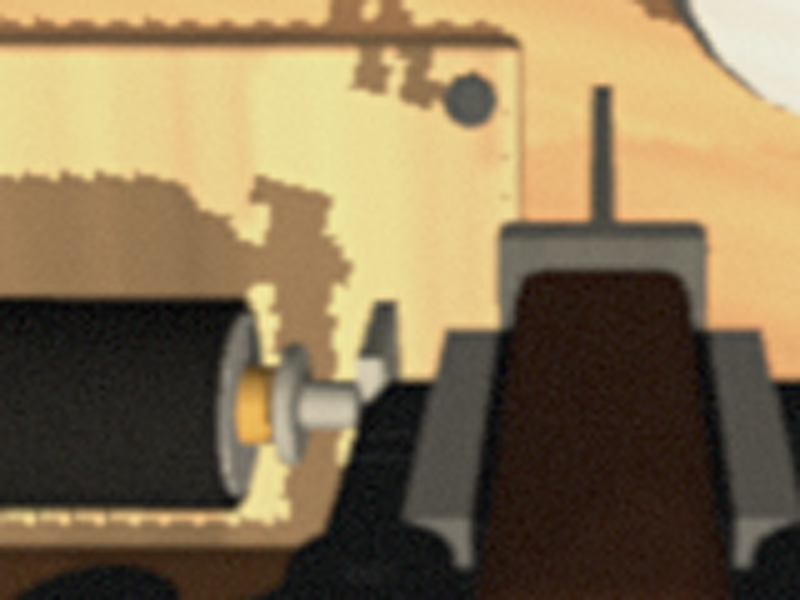

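The crop shows the collar's outer face at crop x≈307, and the pin running to the arm's inner face at x≈357. The toe spans 358–398, and the plate's back edge and foot are at (600,90). The gap is clear, about 10 px wide. Next, the move in brayer axes.

```bash
cat >> h.py <<'E'
yb=np.radians(16.15); bx=np.array([np.cos(yb),np.sin(yb),0]); by=np.array([-np.sin(yb),np.cos(yb),0]); bz=np.array([0,0,1.])
O=np.array([.5437,.0411,0])
def br(P): P=np.array(P)-O; return np.array([P@bx,P@by,P[2]])*1000
def wo(p): p=np.array(p)/1000; return O+p[0]*bx+p[1]*by+p[2]*bz
E
python3 - <<'E'
from h import *
import pickle
c=pickle.load(open("pics/forkB.pkl","rb")); f=lambda x,y:(x/5+200,y/5+180)
for n,p,z in [("collar face at pin",(306,385),.059),("arm inner at pin",(358,385),.059),("pin axis",(330,408),.0585),("collar top",(300,347),.065),("toe L top",(358,360),.069),("toe front top R",(397,300),.047),("toe front L low",(372,303),.047),("toe top R",(397,355),.069),("rubber end",(250,400),.065),("rubber front",(100,297),.055),("foot",(602,90),.084),("platetop",(601,218),.139),("screw",(469,99),.012)]:
    print(n,br(plane(c,f(*p),z)).round(1))
s=robot.get_obs(); print("tcp",br(s["eef_pos"]).round(1), s["tool_rot"])
# scene + top re-check of axle: brA
c=pickle.load(open("pics/brA.pkl","rb")); print("screw brA",br(plane(c,(305.,122.),.012)).round(1))
E
```

```text
collar face at pin [-5.4 56.6 59. ]
arm inner at pin [-5.4 65.1 59. ]
pin axis [-0.9 60.2 58.5]
collar top [-15.2  57.2  65. ]
toe L top [-15.   66.9  69. ]
toe front top R [-15.   70.4  47. ]
toe front L low [-14.5  66.2  47. ]
toe top R [-15.9  73.   69. ]
rubber end [-5.8 48.7 65. ]
rubber front [-19.1  23.1  55. ]
foot [-63.7 104.6  84. ]
platetop [-66.9 104.3 139. ]
screw [-39.4  80.4  12. ]
tcp [-51.7 102.9 169.9] [ 3.13128173e+00 -2.22108318e-03  1.85595569e+00]
screw brA [-40.1  78.6  12. ]
```

The gap runs from y≈56.8 to 65.5 and the plate is at 104.5, so I'll shift -43 mm. Then I'll lower the mouth to pin height, still in front of the toe.

Call:
{"method": "play_rows", "body": {
  "series": [
    [-0.06,0,0,0,0,0],
    [-0.12,0,0,0,0,0],
    [-0.172,0,0,0,0.005,0],
    [-0.172,0,0.04,0,0.005,0],
    [-0.172,0,0.08,0,0.005,0],
    [-0.172,0,0.12,0,0.005,0],
    [-0.172,0,0.137,0,0.005,0],
    [-0.172,0,0.137,0,0.005,0]
  ]
}}

```text
clock: 6.8
eef_pos: [0.4768, 0.0847, 0.1344]
tool_rot: [3.134, -0.013, 1.857]
contact_force: [-0.9, 0.5, -0.3]
opening: 0.199
```

```bash
python3 snap.py forkC; python3 - <<'E'
from h import *
import pickle
s=robot.get_obs(); print(br(s["eef_pos"]).round(2),s["tool_rot"],s["contact_force"])
print("by,bx,bz in tool units/mm",shift(by/1000).round(5),shift(bx/1000).round(5),shift(bz/1000).round(5))
c=pickle.load(open("pics/forkC.pkl","rb"))
# measure plate back edge column near expected place
im=cv2.imread("pics/forkC.png").max(2).astype(int)
T=br(s["eef_pos"])
for z in (44,60,80): print(z,proj(c,wo([T[0]+16-28,T[1]+1.6,z])).round(1))
for v in range(185,225,5): print(v,im[v,305:340])
E
```

```text
6.85
[-51.59  60.35 135.06] [ 3.1323573  -0.01236948  1.85666385] [ 0.10946897  0.36535724 -1.49371324]
by,bx,bz in tool units/mm [4.e-03 2.e-05 5.e-05] [-2.e-05  4.e-03  4.e-05] [ 5.e-05  4.e-05 -4.e-03]
44 [320.3 197.1]
60 [320.6 204.3]
80 [321.  214.9]
185 [231 232 231 231 230 231 229 229 230 230 230 231 229 229 230 230 231 229
 229 231 231 229 231 229 229 230 229 230 231 230 231 229 228 229 231]
190 [230 230 229 231 230 231 231 231 230 230 230 230 230 230 230 231 231 230
 230 230 230 231 231 230 231 231 231 229 232 230 230 230 231 230 231]
195 [232 235 230 220 204 219 226 230 233 234 233 217 206 223 230 228 232 234
 235 230 227 226 227 224 229 233 233 233 230 227 225 227 232 232 234]
200 [105 104 105 104 102 100 105 103 102 105 104 104 102  89  78  76  76  89
 103 102 102  99 101 101  99 100  96  95  98  96  96  97  93  95  94]
205 [233 231 231 231 232 231 231 231 232 230 233 234 215 149  85  67  85 151
 214 234 233 231 231 232 232 230 231 232 232 230 230 231 231 232 231]
210 [231 231 232 231 231 230 231 230 230 231 233 232 213 147  84  65  87 151
 215 233 232 232 231 231 231 230 230 230 230 230 215 171 152 124  84]
215 [234 231 229 231 231 231 229 231 232 230 233 232 207 128  76  72  81 130
 197 232 232 231 230 231 231 230 230 229 231 234 233 194 123  83  84]
220 [229 230 230 232 231 232 232 231 231 231 232 234 203 126  77  67  78 130
 195 233 233 232 230 230 231 232 231 231 231 230 229 232 233 233 230]
```

Call:
{"method": "play_rows", "body": {
  "series": [
    [0,0.03,0,0,0,0],
    [0,0.06,0,0,0,0],
    [0,0.08,0,0,0,0],
    [0,0.09,0,0,0,0],
    [0,0.1,0,0,0,0],
    [0,0.1,0,0,0,0]
  ]
}}

```text
clock: 7.45
eef_pos: [0.5016, 0.0918, 0.1353]
tool_rot: [3.132, -0.012, 1.857]
contact_force: [0.7, 0.5, -0.9]
opening: 0.197
```

Call:
{"method": "play_rows", "body": {
  "series": [
    [0,0.015,0,0,0,0],
    [0,0.03,0,0,0,0],
    [0,0.04,0,0,0,0],
    [0,0.04,0,0,0,0]
  ]
}}

```text
clock: 7.85
eef_pos: [0.5116, 0.0948, 0.1354]
tool_rot: [3.132, -0.012, 1.857]
contact_force: [-0.8, -0.3, -0.3]
opening: 0.203
```

```bash
cat > st.py <<'E'
from h import *
s=robot.get_obs(); F=s["contact_force"]; M=s["torque"]
print(round(s["clock"],2),"br",br(s["eef_pos"]).round(2),"rot",s["tool_rot"].round(4),"F br",np.round([F@bx,F@by,F[2]],1),"M",np.round([M@bx,M@by,M[2]],3),s["opening"].round(3))
E
python3 st.py; python3 snap.py forkD
```

```text
7.9Traceback (most recent call last):
  File "st.py", line 3, in <module>
    print(round(s["clock"],2),"br",br(s["eef_pos"]).round(2),"rot",s["tool_rot"].round(4),"F br",np.round([F@bx,F@by,F[2]],1),"M",np.round([M@bx,M@by,M[2]],3),s["opening"].round(3))
                                                                                                                                                               ^^^^^^^^^^^^^^^^^^
AttributeError: 'float' object has no attribute 'round'
```

Call:
{"method": "play_rows", "body": {
  "series": [
    [-0.008,0,0,0,0,0],
    [-0.016,0,0,0,0,0],
    [-0.024,0,0,0,0,0],
    [-0.03,0,0,0,0,0],
    [-0.036,0,0,0,0,0],
    [-0.04,0,0,0,0,0],
    [-0.04,0,0,0,0,0]
  ]
}}

```text
clock: 8.6
eef_pos: [0.5141, 0.0851, 0.1352]
tool_rot: [3.132, -0.013, 1.857]
contact_force: [-1.1, 1.4, -1.6]
opening: 0.198
```

```bash
sed -i 's/s\["opening"\].round(3)/round(s["opening"],3)/' st.py; python3 st.py;python3 st.py
```

```text
8.6 br [-16.15  50.52 135.23] rot [ 3.1324 -0.0128  1.8566] F br [-0.6  1.6 -1.6] M [ 0.434  0.056 -0.015] 0.198
8.6 br [-16.15  50.52 135.23] rot [ 3.1324 -0.0128  1.8566] F br [-0.6  1.6 -1.6] M [ 0.434  0.056 -0.015] 0.198
```

Call:
{"method": "play_rows", "body": {
  "series": [
    [-0.004,0,0,0,0,0],
    [-0.008,0,0,0,0,0],
    [-0.012,0,0,0,0,0],
    [-0.012,0,0,0,0,0]
  ]
}}

```text
clock: 9.0
eef_pos: [0.5147, 0.0831, 0.1352]
tool_rot: [3.132, -0.015, 1.857]
contact_force: [-1.7, 4.7, 0.4]
opening: 0.197
```

```bash
python3 st.py; python3 snap.py forkE
```

```text
9.0 br [-16.19  48.43 135.18] rot [ 3.1324 -0.0151  1.8572] F br [-0.3  4.9  0.4] M [1.491 0.042 0.08 ] 0.197
9.05
```

Call:
{"method": "play_rows", "body": {
  "series": [
    [-0.004,0,0,0,0,0],
    [-0.008,0,0,0,0,0],
    [-0.008,0,0,0,0,0]
  ]
}}

```text
clock: 9.35
eef_pos: [0.5149, 0.0823, 0.1351]
tool_rot: [3.132, -0.018, 1.858]
contact_force: [-2.5, 5.7, 0.7]
opening: 0.196
```

```bash
python3 st.py
```

```text
9.35 br [-16.22  47.55 135.14] rot [ 3.1324 -0.0178  1.8579] F br [-0.8  6.2  0.7] M [1.647 0.043 0.106] 0.196
```

Call:
{"method": "play_rows", "body": {
  "series": [
    [-0.006,0,0,0,0,0],
    [-0.012,0,0,0,0,0],
    [-0.018,0,0,0,0,0],
    [-0.018,0,0,0,0,0]
  ]
}}

```text
clock: 9.75
eef_pos: [0.5156, 0.0795, 0.135]
tool_rot: [3.132, -0.022, 1.859]
contact_force: [-2.0, 6.7, 0.1]
opening: 0.195
```

```bash
python3 st.py
```

```text
9.75 br [-16.3   44.69 135.01] rot [ 3.1324 -0.0219  1.8589] F br [-0.1  7.   0.1] M [2.12  0.021 0.131] 0.195
```

Call:
{"method": "play_rows", "body": {
  "series": [
    [-0.006,0,0,0,0,0],
    [-0.011,0,0,0,0,0],
    [-0.016,0,0,0,0,0],
    [-0.016,0,0,0,0,0]
  ]
}}

```text
clock: 10.15
eef_pos: [0.5158, 0.0777, 0.1346]
tool_rot: [3.133, -0.027, 1.86]
contact_force: [-2.4, 8.2, -1.1]
opening: 0.198
```

```bash
python3 st.py
```

```text
10.15 br [-16.62  42.87 134.61] rot [ 3.1329 -0.0272  1.8602] F br [-0.1  8.5 -1.1] M [2.537 0.079 0.158] 0.198
```

Call:
{"method": "play_rows", "body": {
  "series": [
    [-0.005,0,0,0,0,0],
    [-0.01,0,0,0,0,0],
    [-0.014,0,0,0,0,0],
    [-0.014,0,0,0,0,0]
  ]
}}

```text
clock: 10.55
eef_pos: [0.5157, 0.0765, 0.1342]
tool_rot: [3.134, -0.033, 1.862]
contact_force: [-2.5, 9.6, -0.7]
opening: 0.197
```

```bash
python3 st.py; python3 snap.py forkF
```

```text
10.55 br [-17.03  41.78 134.17] rot [ 3.1336 -0.033   1.8617] F br [ 0.3  9.9 -0.7] M [2.638 0.075 0.121] 0.197
10.6
```

Call:
{"method": "play_rows", "body": {
  "series": [
    [-0.004,0,0,0,0,0],
    [-0.008,0,0,0,0,0],
    [-0.012,0,0,0,0,0],
    [-0.012,0,0,0,0,0]
  ]
}}

```text
clock: 11.0
eef_pos: [0.5154, 0.0759, 0.1337]
tool_rot: [3.134, -0.039, 1.863]
contact_force: [-2.2, 9.3, -0.6]
opening: 0.195
```

```bash
python3 st.py; python3 snap.py forkG
```

```text
11.0 br [-17.47  41.24 133.7 ] rot [ 3.1343 -0.0388  1.8631] F br [ 0.5  9.5 -0.6] M [2.709 0.04  0.173] 0.195
11.05
```

Call:
{"method": "play_rows", "body": {
  "series": [
    [-0.003,0.002,0,0,-0.003,0],
    [-0.006,0.004,-0.002,0,-0.006,0],
    [-0.009,0.005,-0.004,0,-0.009,0],
    [-0.009,0.005,-0.004,0,-0.009,0]
  ]
}}

```text
clock: 11.45
eef_pos: [0.5161, 0.0767, 0.1343]
tool_rot: [3.135, -0.027, 1.865]
contact_force: [-3.9, 10.1, -0.2]
opening: 0.196
```

```bash
python3 st.py; python3 snap.py forkH; python3 - <<'E'
from h import *
import pickle
for n in "CEFGH":
    c=pickle.load(open(f"pics/fork{n}.pkl","rb")); im=cv2.imread(f"pics/fork{n}.png").max(2).astype(float)
    # dark column centroid (plate back edge) per row near 320
    o=[]
    for v in (206,210,214,218):
        r=im[v,295:345]; w=np.clip(140-r,0,None); o.append(round((w*np.arange(295,345)).sum()/max(w.sum(),1),1))
    u=np.median(o); print(n,o,"plate y at x=tcp-12:",[br(plane(c,(u,v),z)).round(1).tolist() for v,z in ((204,.060),)])
im=cv2.imread("pics/forkH.png"); cv2.imwrite("pics/forkHc.png",cv2.resize(im[170:290,230:390],None,fx=5,fy=5,interpolation=cv2.INTER_CUBIC))
E
```

```text
11.45 br [-16.62  41.88 134.3 ] rot [ 3.1349 -0.0273  1.8649] F br [-0.9 10.8 -0.2] M [2.951 0.056 0.137] 0.196
11.5
C [np.float64(320.0), np.float64(333.8), np.float64(333.2), np.float64(332.6)] plate y at x=tcp-12: [[-63.8, 70.0, 60.0]]
E [np.float64(320.4), np.float64(320.2), np.float64(305.5), np.float64(303.3)] plate y at x=tcp-12: [[-27.6, 45.1, 60.0]]
F [np.float64(320.8), np.float64(320.7), np.float64(307.2), np.float64(305.3)] plate y at x=tcp-12: [[-28.8, 40.4, 60.0]]
G [np.float64(320.7), np.float64(320.7), np.float64(308.5), np.float64(305.2)] plate y at x=tcp-12: [[-29.5, 40.7, 60.0]]
H [np.float64(320.8), np.float64(320.5), np.float64(307.2), np.float64(305.5)] plate y at x=tcp-12: [[-28.5, 40.0, 60.0]]
```

View pics/forkHc.png

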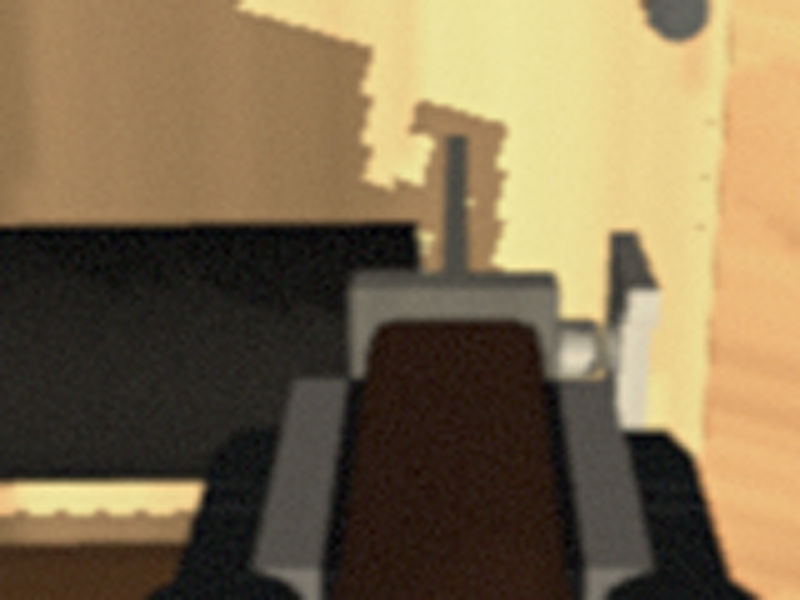

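The crop shows the pin's end face free at crop x≈605, just clear of the arm's inner face at about 612 — so the bar is out of its hole, at about 10.8 N. I'll lift gently while holding the push.

Call:
{"method": "play_rows", "body": {
  "series": [
    [-0.0125,0.002,-0.006,0,-0.0035,0],
    [-0.0125,0.002,-0.012,0,-0.0035,0],
    [-0.0125,0.002,-0.018,0,-0.0035,0],
    [-0.0125,0.002,-0.022,0,-0.0035,0],
    [-0.0125,0.002,-0.022,0,-0.0035,0]
  ]
}}

```text
clock: 12.0
eef_pos: [0.516, 0.0762, 0.1392]
tool_rot: [3.136, -0.027, 1.866]
contact_force: [-2.7, 10.3, -3.3]
opening: 0.202
```

```bash
python3 st.py; python3 snap.py forkI
```

```text
12.0 br [-16.82  41.43 139.23] rot [ 3.136  -0.027   1.8664] F br [ 0.3 10.6 -3.3] M [3.009 0.099 0.134] 0.202
12.05
```

Call:
{"method": "play_rows", "body": {
  "series": [
    [-0.0125,0.002,-0.008,0,-0.0035,0],
    [-0.0125,0.002,-0.014,0,-0.0035,0],
    [-0.0125,0.002,-0.02,0,-0.0035,0],
    [-0.0125,0.002,-0.022,0,-0.0035,0]
  ]
}}

```text
clock: 12.45
eef_pos: [0.516, 0.0759, 0.1442]
tool_rot: [3.137, -0.027, 1.868]
contact_force: [-2.9, 10.2, -2.0]
opening: 0.197
```

```bash
python3 st.py; python3 snap.py forkI
```

```text
12.45 br [-16.95  41.11 144.16] rot [ 3.137  -0.027   1.8682] F br [ 0.1 10.6 -2. ] M [3.09  0.097 0.156] 0.197
12.5
```

Call:
{"method": "play_rows", "body": {
  "series": [
    [-0.0125,0.002,-0.008,0,-0.0035,-0.002],
    [-0.0125,0.002,-0.016,0,-0.0035,-0.002],
    [-0.0125,0.002,-0.024,0,-0.0035,-0.002],
    [-0.0125,0.002,-0.032,0,-0.0035,-0.002],
    [-0.0125,0.002,-0.036,0,-0.0035,-0.002],
    [-0.0125,0.002,-0.036,0,-0.0035,-0.002]
  ]
}}

```text
clock: 13.1
eef_pos: [0.5164, 0.0752, 0.1529]
tool_rot: [3.137, -0.026, 1.874]
contact_force: [-3.0, 9.6, -0.8]
opening: 0.197
```

```bash
python3 st.py; python3 snap.py forkJ; python3 - <<'E'
from h import *
im=cv2.imread("pics/forkJ.png"); cv2.imwrite("pics/forkJc.png",cv2.resize(im[170:290,230:390],None,fx=5,fy=5,interpolation=cv2.INTER_CUBIC))
E
```

```text
13.1 br [-16.71  40.39 152.95] rot [ 3.1371 -0.0261  1.8737] F br [-0.2 10.1 -0.8] M [2.854 0.11  0.136] 0.197
13.15
```

View pics/forkJc.png

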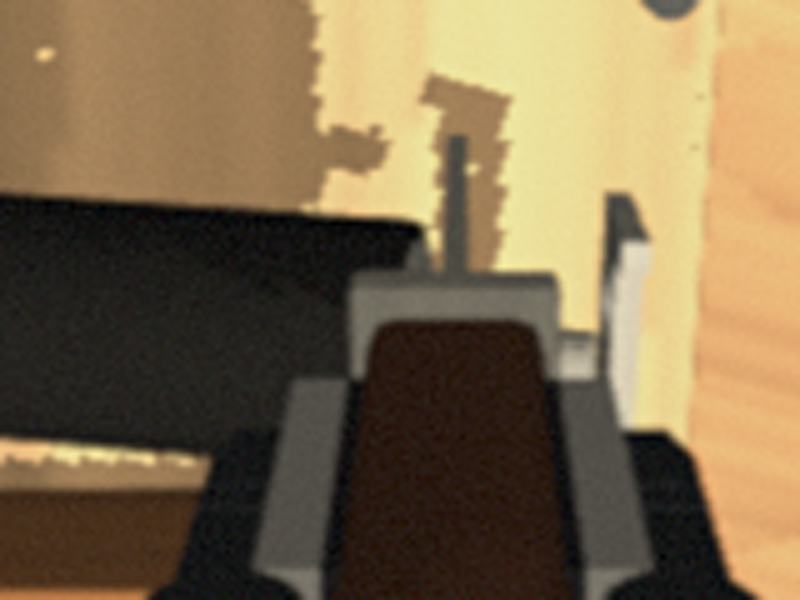

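```bash
python3 - <<'E'
from h import *
import pickle
def atx(c,uv,X):
    t,d=ray(c,uv); o=br(t); D=np.array([d@bx,d@by,d[2]]); return (o+D*(X-o[0])/D[0]).round(1)
for n,p in (("H",(580,320)),("J",(580,331))):
    c=pickle.load(open(f"pics/fork{n}.pkl","rb")); t,d=ray(c,(p[0]/5+230,p[1]/5+170))
    for z in (55,60,65,67,69): print(n,z,br(t+d*(z/1000-t[2])/d[2]).round(1), end=" ")
    print("slope dz/dx",d[2]/(d@bx))
# toe top front edge rows: H (640,290) J (630,240); rubber end top corner
for n,p in (("H",(640,290)),("J",(630,240))):
    c=pickle.load(open(f"pics/fork{n}.pkl","rb")); print(n,"toe z69",br(plane(c,(p[0]/5+230,p[1]/5+170),.069)).round(1))
E
```

```text
H 55 [-5.1 62.3 55. ] H 60 [-7.3 61.7 60. ] H 65 [-9.5 61.1 65. ] H 67 [-10.3  60.9  67. ] H 69 [-11.2  60.6  69. ] slope dz/dx -2.300841801081594
J 55 [ 4.2 63.2 55. ] J 60 [ 2.  62.6 60. ] J 65 [-0.2 61.9 65. ] J 67 [-1.  61.7 67. ] J 69 [-1.9 61.5 69. ] slope dz/dx -2.2782773273565264
H toe z69 [-15.4  68.2  69. ]
J toe z69 [-15.7  67.8  69. ]
```

The pin tip is about 20 mm above its first height, well clear. I'll lower it a little, ease the spring out over the arm, and let the pin down onto the arm's edge.

Call:
{"method": "play_rows", "body": {
  "series": [
    [-0.0125,0.002,0.006,0,-0.0035,0.002],
    [-0.0125,0.002,0.012,0,-0.0035,0.004],
    [0,0.002,0.012,0,0,0.005],
    [0.012,0.002,0.012,0,0,0.005],
    [0.024,0.002,0.012,0,0,0.005],
    [0.036,0.002,0.012,0,0,0.005],
    [0.045,0.002,0.012,0,0,0.005],
    [0.045,0.002,0.012,0,0,0.005]
  ]
}}

```text
clock: 13.95
eef_pos: [0.5135, 0.0859, 0.1501]
tool_rot: [3.138, -0.025, 1.864]
contact_force: [1.3, 0.1, -1.8]
opening: 0.194
```

```bash
python3 st.py; python3 snap.py forkK
```

```text
13.95 br [-16.53  51.4  150.1 ] rot [ 3.1376 -0.0251  1.8637] F br [ 1.3 -0.3 -1.8] M [0.099 0.07  0.022] 0.194
14.0
```

Call:
{"method": "play_rows", "body": {
  "series": [
    [0,0,0.008,0,0,0],
    [0,0,0.016,0,0,0],
    [0,0,0.022,0,0,0],
    [0,0,0.026,0,0,0],
    [0,0,0.026,0,0,0]
  ]
}}

```text
clock: 14.5
eef_pos: [0.5137, 0.0859, 0.1436]
tool_rot: [3.137, -0.025, 1.863]
contact_force: [-0.2, -0.6, 0.6]
opening: 0.198
```

```bash
python3 st.py; python3 snap.py forkL;  python3 st.py; python3 - <<'E'
from h import *
im=cv2.imread("pics/forkL.png"); cv2.imwrite("pics/forkLc.png",cv2.resize(im[170:290,230:390],None,fx=5,fy=5,interpolation=cv2.INTER_CUBIC))
E
```

```text
14.5 br [-16.39  51.38 143.64] rot [ 3.1374 -0.0251  1.8634] F br [-0.3 -0.6  0.6] M [-0.105  0.045 -0.024] 0.198
14.55
14.55 br [-16.37  51.4  143.71] rot [ 3.1374 -0.0251  1.8635] F br [-0.8 -0.4 -1.2] M [-0.12   0.048 -0.018] 0.198
```

Call:
{"method": "play_rows", "body": {
  "series": [
    [0,-0.015,0,0,0,0],
    [0,-0.03,0,0,0,0],
    [0,-0.045,0,0,0,0],
    [0,-0.06,0,0,0,0],
    [0,-0.06,0,0,0,0]
  ]
}}

```text
clock: 15.05
eef_pos: [0.4986, 0.0814, 0.1436]
tool_rot: [3.138, -0.025, 1.863]
contact_force: [-0.0, 0.6, -0.8]
opening: 0.201
```

```bash
python3 st.py
```

```text
15.05 br [-32.15  51.29 143.6 ] rot [ 3.1379 -0.0252  1.8634] F br [ 0.1  0.6 -0.8] M [-0.029  0.018  0.   ] 0.201
```

Call:
{"method": "play_rows", "body": {
  "series": [
    [0,-0.04,0,0,0,0],
    [0,-0.09,0,0,0,0],
    [0,-0.14,0,0,0,0],
    [0,-0.14,-0.08,0,0,0],
    [0,-0.14,-0.16,0,0,0],
    [0,-0.14,-0.25,0,0,0],
    [0,-0.14,-0.25,0,0,0]
  ]
}}

```text
clock: 15.75
eef_pos: [0.4663, 0.0697, 0.2087]
tool_rot: [3.133, -0.024, 1.863]
contact_force: [0.6, -0.3, -0.4]
opening: 0.195
```

```bash
python3 st.py; python3 snap.py brM; python3 - <<'E'
from h import *
s=robot.get_obs(); print(s["eef_pos"],s["tool_rot"])
# key return: grip when seated was TCP (.5146,.2915,.1016), yaw 1.324 -> slot yaw -14.0
d=np.array([.5146,.2915,.2])-s["eef_pos"]; print(shift(d), (1.326-s["tool_rot"][2])/2)
im=cv2.imread("pics/brM.png"); cv2.imwrite("pics/brMc.png",cv2.resize(im[100:300,180:500],None,fx=2.5,fy=2.5,interpolation=cv2.INTER_CUBIC))
E
```

```text
15.75 br [-66.42  49.01 208.68] rot [ 3.1332 -0.0244  1.8633] F br [ 0.5 -0.5 -0.4] M [-0.073 -0.077 -0.02 ] 0.195
15.8
[0.46559342 0.06966063 0.20705951] [ 3.13513995 -0.02472922  1.86326151]
[0.79221899 0.44322155 0.05070265] -0.26863075609338893
```

```bash
python3 - <<'E'
from h import *
for n in ("forkA","forkB","forkC","brM"):
    im=cv2.imread(f"pics/{n}.png").max(2).astype(float); o=[]
    for v in range(202,222,3):
        r=im[v,311:331]; w=np.clip(r.max()*.65-r,0,None); o.append(round(float((w*np.arange(311,331)).sum()/max(w.sum(),1)),2))
    print(n,o, im[190:206:2,320])
E
```

```text
forkA [319.91, 319.94, 319.96, 319.97, 319.96, 319.98, 319.97] [104. 208. 232. 223.  60.  68.  66.  69.]
forkB [319.91, 319.98, 319.97, 319.91, 319.96, 320.01, 319.94] [235. 234. 235. 230.  62.  70.  72.  72.]
forkC [319.93, 319.98, 319.96, 319.98, 319.97, 319.97, 319.97] [231. 231. 233. 165.  67.  76.  70.  68.]
brM [319.9, 319.95, 319.94, 319.96, 319.97, 320.01, 319.57] [134. 110. 225. 218.  55.  63.  65.  65.]
```

Call:
{"method": "play_rows", "body": {
  "series": [
    [0.1,0.06,0,0,0,0],
    [0.25,0.14,0,0,0,0.05],
    [0.4,0.22,0,0.001,-0.004,0.1],
    [0.55,0.3,0,0.002,-0.008,0.17],
    [0.7,0.38,0.02,0.003,-0.012,0.22],
    [0.79,0.44,0.02,0.003,-0.012,0.267],
    [0.79,0.44,0.02,0.003,-0.012,0.267],
    [0.79,0.44,0.02,0.003,-0.012,0.267]
  ]
}}

```text
clock: 16.6
eef_pos: [0.5129, 0.2902, 0.206]
tool_rot: [-3.133, 0.002, 1.331]
contact_force: [-0.1, -0.7, -1.6]
opening: 0.195
```

```bash
python3 snap.py keyR; python3 - <<'E'
from h import *
s=robot.get_obs(); print(s["eef_pos"],s["tool_rot"])
d=np.array([.5146,.2915,.165])-s["eef_pos"]; print(shift(d), (1.324-s["tool_rot"][2])/2)
E
```

```text
16.65
[0.51290774 0.28951372 0.20637909] [-3.13352399e+00  1.98046660e-03  1.33023343e+00]
[0.00965683 0.00601638 0.16545441] -0.0031167163239291806
```

Call:
{"method": "play_rows", "body": {
  "series": [
    [0.01,0.006,0.05,-0.005,0,0.003],
    [0.01,0.006,0.1,-0.005,0,0.003],
    [0.01,0.006,0.14,-0.005,0,0.003],
    [0.01,0.006,0.15,-0.005,0,0.003],
    [0.01,0.006,0.15,-0.005,0,0.003]
  ]
}}

```text
clock: 17.15
eef_pos: [0.5143, 0.2909, 0.1683]
tool_rot: [3.141, 0.003, 1.324]
contact_force: [0.1, 0.4, -0.8]
opening: 0.197
```

```bash
python3 snap.py keyS; python3 - <<'E'
from h import *
import pickle
s=robot.get_obs(); print(s["eef_pos"],s["tool_rot"])
d=np.array([.5146,.2915,.1016])-s["eef_pos"]; print(shift(d), (1.324-s["tool_rot"][2])/2)
c=pickle.load(open("pics/keyS.pkl","rb"))
im=cv2.imread("pics/keyS.png"); g=im.max(2).astype(int)
# slot ends/line predicted at z=.066
for p in ((.49896,.29668),(.54358,.28625)): print(proj(c,[*p,.066]).round(1))
print(g[150:215:4,308:334])
E
```

```text
17.2
[0.51462879 0.29125762 0.16884798] [3.13991122e+00 2.18197612e-03 1.32395525e+00]
[ 0.00149893 -0.00080086  0.26898833] 2.2372506172652074e-05
[322.8 187.3]
[323.7 244.5]
[[157 155 158 155 157 159 155 153 156 155 152 153 153 153 152 151 151 150
  147 146 146 149 153 158 163 165]
 [158 155 157 155 155 156 156 156 158 156 153 153 155 152 153 152 150 148
  145 148 148 151 155 157 164 165]
 [155 155 155 155 157 156 155 158 153 155 155 154 152 155 152 150 150 148
  146 147 147 151 157 159 163 165]
 [158 155 154 156 154 156 154 157 155 156 155 152 151 151 151 150 150 148
  146 147 148 149 154 160 164 167]
 [158 156 154 157 155 155 155 155 157 156 154 151 153 153 152 154 147 145
  147 148 147 148 153 160 165 169]
 [157 157 157 155 154 154 156 155 153 153 156 157 156 149 152 151 148 149
  148 147 147 151 154 160 166 166]
 [158 156 157 153 156 155 155 156 156 156 156 155 151 153 151 151 150 148
  145 148 146 151 155 157 163 167]
 [157 154 155 156 155 154 154 156 157 156 152 155 151 150 154 151 147 147
  146 147 147 150 154 161 165 167]
 [156 153 154 151 156 155 155 155 152 154 155 153 15
[... 229 characters left out ...]
88  89  88
   77  64  71 100 129 159 165 164]
 [108 100 104  91  89 119 150 155 147 121  86  89  94  88  92  88  90  88
   79  58  63  86 130 157 165 165]
 [ 90  86  88  85  86  90 122 148 150 121  81  74  78  79  82  91  92  90
   76  64  72  97 128 158 166 165]
 [ 90  85  87  85  86  84  91 119 142 121  81  75  76  79  83  92  90  86
   76  61  75 104 136 159 166 164]
 [ 90  86  83  86  89 111 137 151 147 120  80  76  80  81  85  87  92  87
   79  58  72 102 135 158 162 165]
 [ 88  88  89  86  89  90 115 142 148 125  83  73  83  80  82  88  90  86
   76  60  75 107 134 160 164 163]
 [ 87  91  88  88  85  82  90 118 140 125  83  77  77  77  80  90  91  90
   76  65  76 104 137 159 164 165]]
```

The slot's centre sits 3.5 px (2.5 mm) to the tool's +x side of the plate, so I'll shift by that before inserting.

Call:
{"method": "play_rows", "body": {
  "series": [
    [0.01,0,0,0,0,0],
    [0.01,0,0.03,0,0,0],
    [0.01,0,0.06,0,0,0],
    [0.01,0,0.09,0,0,0],
    [0.01,0,0.09,0,0,0]
  ]
}}

```text
clock: 17.7
eef_pos: [0.5143, 0.2931, 0.1446]
tool_rot: [-3.141, 0.004, 1.324]
contact_force: [-0.1, -0.2, -0.7]
opening: 0.193
```

```bash
python3 - <<'E'
from h import *
s=robot.get_obs(); print(s["eef_pos"],s["tool_rot"],s["contact_force"])
d=np.array([.0,.0,.1025-s["eef_pos"][2]]); print(shift(d), (1.324-s["tool_rot"][2])/2)
E
```

```text
[0.51425638 0.29307226 0.14461671] [-3.14132952  0.00407569  1.32400246] [-0.14908402 -0.19887155 -0.7045708 ]
[6.86615922e-04 4.43289194e-05 1.68465435e-01] -1.2297523824811307e-06
```

No contact as it enters. Seating it.

Call:
{"method": "play_rows", "body": {
  "series": [
    [0,0,0.04,0,0,0],
    [0,0,0.08,0,0,0],
    [0,0,0.12,0,0,0],
    [0,0,0.145,0,0,0],
    [0,0,0.16,0,0,0],
    [0,0,0.168,0,0,0],
    [0,0,0.168,0,0,0]
  ]
}}

```text
clock: 18.4
eef_pos: [0.5142, 0.2929, 0.1025]
tool_rot: [-3.141, 0.004, 1.324]
contact_force: [0.4, 0.7, -0.8]
opening: 0.2
```

Call:
{"method": "play_rows", "body": {
  "series": [
    [0,0,0,0,0,0],
    [0,0,0,0,0,0],
    [0,0,0,0,0,0],
    [0,0,0,0,0,0]
  ],
  "gripper": -0.2
}}

```text
clock: 18.8
eef_pos: [0.5144, 0.293, 0.1028]
tool_rot: [3.141, 0.004, 1.324]
contact_force: [0.1, -1.1, -0.0]
opening: 0.399
```

Call:
{"method": "play_rows", "body": {
  "series": [
    [0,0,-0.08,0,0,0],
    [0,0,-0.2,0,0,0],
    [0,0,-0.4,0,0,0],
    [0,0,-0.5,0,0,0],
    [0,0,-0.5,0,0,0]
  ]
}}

```text
clock: 19.3
eef_pos: [0.5169, 0.2949, 0.2328]
tool_rot: [3.136, -0.002, 1.324]
contact_force: [0.8, 0.2, 0.7]
opening: 0.402
```

```bash
python3 snap.py keyT; python3 - <<'E'
from h import *
s=robot.get_obs(); print(s["eef_pos"],s["tool_rot"],s["joint_pos"].round(2))
# brM: find rubber's outline in the picture taken over the brayer
import pickle
c=pickle.load(open("pics/brM.pkl","rb")); im=cv2.imread("pics/brM.png")
k=cv2.imread("pics/keyT.png"); ck=pickle.load(open("pics/keyT.pkl","rb"))
print("expected grip top px", proj(ck,[.5143,.293,.133]).round(1),"bolster",proj(ck,[.5143,.293,.072]).round(1))
a=cv2.resize(im[150:300,150:450],None,fx=2.6,fy=2.6); b=cv2.resize(k[100:300,200:440],None,fx=1.75,fy=1.75) 
h=max(a.shape[0],b.shape[0]); 
a=a[:, :int(a.shape[1])]; 
out=np.zeros((a.shape[0]+0,800,3),np.uint8); out[:,:a.shape[1]]=a[:,:800]
b2=cv2.resize(k[120:280,210:430],(275,200)); out=np.vstack([out,np.zeros((200,800,3),np.uint8)]); out[-200:,:275]=b2
cv2.imwrite("pics/combo.png",out); print(out.shape)
E
```

```text
19.35
[0.51585902 0.29425225 0.2302407 ] [3.13807661e+00 4.30935073e-04 1.32399520e+00] [ 0.52  0.31 -0.1   1.16 -0.    0.77]
expected grip top px [316.3 206.1] bolster [317. 185.]
(590, 800, 3)
```

Call:
{"method": "play_rows", "body": {
  "series": [
    [-0.15,0.05,0,0,0,0.07],
    [-0.3,0.1,0,0,0,0.15],
    [-0.45,0.16,0,0,0,0.22],
    [-0.6,0.22,0,0,0,0.3],
    [-0.75,0.28,0,0,0,0.37],
    [-0.9,0.34,0,0,0,0.45],
    [-0.955,0.355,0,0,0,0.52],
    [-0.955,0.355,0,0,0,0.521]
  ],
  "gripper": 0.5
}}

```text
clock: 20.15
eef_pos: [0.5427, 0.0389, 0.2291]
tool_rot: [3.14, -0.0, 0.277]
contact_force: [-0.2, 0.7, -0.8]
opening: 0.752
```

```bash
python3 st.py; python3 snap.py rolA; python3 - <<'E'
from h import *
im=cv2.imread("pics/rolA.png"); k=cv2.imread("pics/keyT.png"); 
a=cv2.resize(im[60:300,200:440],None,fx=2.4,fy=2.4,interpolation=cv2.INTER_CUBIC); b=cv2.resize(k[130:260,250:384],None,fx=1.6,fy=1.6)
out=np.zeros((576,800,3),np.uint8); out[:,:576]=a; out[:b.shape[0],580:580+b.shape[1]]=b
cv2.imwrite("pics/combo.png",out)
E
```

```text
20.15 br [ -1.57  -1.87 229.11] rot [ 3.1396e+00 -2.0000e-04  2.7710e-01] F br [-0.   0.7 -0.8] M [ 0.006 -0.001  0.015] 0.752
20.2
```

View pics/combo.png

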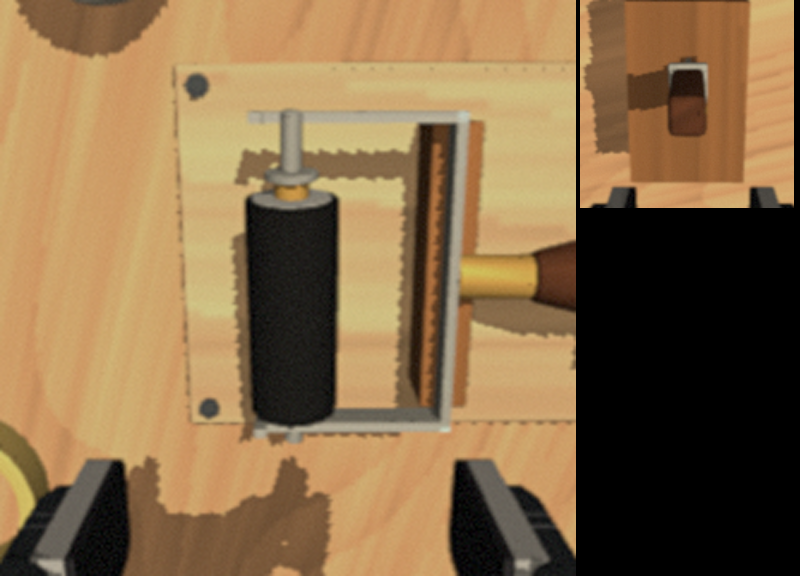

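The view shows the pin lying on the arm's top edge at crop (290,115), the collar at (292,175) and the rubber from (292,205) to (292,424). The stub is still in its hole, and the inset shows the key standing in its block. Working out the roller grasp.

```bash
python3 - <<'E'
from h import *
import pickle
c=pickle.load(open("pics/rolA.pkl","rb")); f=lambda x,y:(x/2.4+200,y/2.4+60)
for n,p,z in [("bar end top",(292,208),.083),("stub end top",(294,424),.0745),("axis a",(292,250),.079),("axis b",(294,380),.076),("L a",(248,300),.061),("R a",(338,300),.061),("pin tip",(290,110),.071),("arm top out",(360,112),.063),("arm in",(360,124),.063),("arm2 in",(370,410),.063),("arm2 out",(370,430),.063),("stub tip",(294,437),.055)]:
    print(n,br(plane(c,f(*p),z)).round(1))
im=cv2.imread("pics/rolA.png").max(2)
for v in (165,185,205,220):
    u=np.where(im[v,290:350]<50)[0]+290; print(v,u.min(),u.max(),br(plane(c,((u.min()+u.max())/2,v),.062)).round(1))
E
```

```text
bar end top [-0.1 37.9 83. ]
stub end top [  0.4 -47.9  74.5]
axis a [-0.1 22.3 79. ]
axis b [  0.5 -28.9  76. ]
L a [-17.4  -0.9  61. ]
R a [17.9 -1.1 61. ]
pin tip [-0.6 70.7 71. ]
arm top out [24.8 69.7 63. ]
arm in [24.9 65.5 63. ]
arm2 in [ 31.5 -47.   63. ]
arm2 out [ 31.8 -55.8  63. ]
stub tip [  0.6 -62.5  55. ]
165 303 339 [-0.6 18.2 62. ]
185 304 339 [-0.3 -0.8 62. ]
205 304 339 [ -0.3 -20.5  62. ]
220 305 338 [ -0.4 -35.8  62. ]
```

Call:
{"method": "play_rows", "body": {
  "series": [
    [0.006,0.0125,0.12,0,0,0],
    [0.006,0.0125,0.26,0,0,0],
    [0.006,0.0125,0.4,0,0,0],
    [0.006,0.0125,0.5,0,0,0],
    [0.006,0.0125,0.58,0,0,0],
    [0.006,0.0125,0.64,0,0,0],
    [0.006,0.0125,0.672,0,0,0],
    [0.006,0.0125,0.672,0,0,0]
  ],
  "gripper": 0.24,
  "newtons": 40
}}

```text
clock: 21.0
eef_pos: [0.5439, 0.0382, 0.0599]
tool_rot: [3.141, 0.002, 0.285]
contact_force: [0.2, 0.4, -0.1]
opening: 0.62
```

```bash
python3 st.py
```

```text
21.0 br [-0.59 -2.81 59.89] rot [3.141e+00 2.100e-03 2.846e-01] F br [ 0.3  0.4 -0.1] M [0.027 0.02  0.035] 0.62
```

Call:
{"method": "play_rows", "body": {
  "series": [
    [0.002,0,0,0,0,0],
    [0.002,0,0,0,0,0],
    [0.002,0,0,0,0,0],
    [0.002,0,0,0,0,0],
    [0.002,0,0,0,0,0],
    [0.002,0,0,0,0,0]
  ],
  "gripper": -1,
  "newtons": 40
}}

```text
clock: 21.6
eef_pos: [0.5447, 0.0388, 0.0604]
tool_rot: [-3.141, 0.001, 0.285]
contact_force: [-2.0, 3.2, 3.0]
opening: 0.411
```

```bash
python3 st.py
```

```text
21.6 br [ 0.3  -2.49 60.36] rot [-3.1414e+00  1.1000e-03  2.8480e-01] F br [-1.   3.7  3. ] M [ 0.765  0.048 -0.044] 0.411
```

Call:
{"method": "play_rows", "body": {
  "series": [
    [0,-0.01,-0.001,0,0,0],
    [0,-0.02,-0.002,0,0,0],
    [0,-0.03,-0.003,0,0,0],
    [0,-0.04,-0.004,0,0,0],
    [0,-0.05,-0.005,0,0,0],
    [0,-0.056,-0.006,0,0,0],
    [0,-0.056,-0.006,0,0,0]
  ]
}}

```text
clock: 22.3
eef_pos: [0.5404, 0.0528, 0.0617]
tool_rot: [-3.14, 0.001, 0.285]
contact_force: [-0.7, -0.5, -1.3]
opening: 0.405
```

```bash
python3 st.py
```

```text
22.3 br [ 0.12 12.16 61.69] rot [-3.1404e+00  1.4000e-03  2.8530e-01] F br [-0.8 -0.3 -1.3] M [ 0.112 -0.032 -0.007] 0.405
```

Call:
{"method": "play_rows", "body": {
  "series": [
    [0,0,-0.008,0,0,0],
    [0,0,-0.016,0,0,0],
    [0,0,-0.02,0,0,0],
    [0,0,-0.02,0,0,0]
  ]
}}

```text
clock: 22.7
eef_pos: [0.5406, 0.0527, 0.0669]
tool_rot: [-3.14, 0.001, 0.285]
contact_force: [0.4, 0.0, -2.7]
opening: 0.408
```

```bash
python3 st.py
```

```text
22.7 br [ 0.24 12.05 66.86] rot [-3.1405e+00  1.1000e-03  2.8520e-01] F br [ 0.4 -0.1 -2.7] M [ 0.011 -0.023 -0.042] 0.408
```

Call:
{"method": "play_rows", "body": {
  "series": [
    [0,0,-0.1,0,0,0],
    [0,0,-0.25,0,0,0],
    [0,0,-0.4,0,0,0],
    [0,0,-0.55,0,0,0],
    [0,0,-0.66,0,0,0],
    [0,0,-0.7,0,0,0],
    [0,0,-0.7,0,0,0]
  ]
}}

```text
clock: 23.4
eef_pos: [0.5417, 0.0527, 0.2429]
tool_rot: [-3.141, -0.001, 0.285]
contact_force: [1.0, 0.0, -3.1]
opening: 0.41
```

```bash
python3 st.py; python3 snap.py held; python3 - <<'E'
from h import *
im=cv2.imread("pics/held.png"); k=cv2.imread("pics/rackA.png"); t=robot.capture("top"); cv2.imwrite("pics/top1.png",t)
import pickle
c=pickle.load(open("pics/rackA.pkl","rb")); print("rack px", proj(c,[.483,-.307,.06]),proj(c,[.599,-.213,.012]),proj(c,[.43,-.385,.012]))
u,v=proj(c,[.505,-.30,.06]); u=int(u);v=int(v); print(u,v)
a=cv2.resize(k[max(v-100,0):v+100,u-100:min(u+110,640)],None,fx=3,fy=3,interpolation=cv2.INTER_CUBIC)[:600]
print(a.shape, max(v-100,0),u-100)
b=cv2.resize(im[120:400,255:385],None,fx=1.4,fy=1.4)
out=np.zeros((600,800,3),np.uint8); out[:a.shape[0],:min(a.shape[1],615)]=a[:,:615]; out[:b.shape[0],617:617+b.shape[1]]=b[:,:183]
cv2.imwrite("pics/combo2.png",out)
E
```

```text
23.4 br [  1.25  11.69 242.89] rot [-3.141e+00 -1.400e-03  2.852e-01] F br [ 0.9 -0.2 -3.1] M [-0.039 -0.057 -0.014] 0.41
23.45
rack px [407.12878868 264.39367317] [496.62357135 178.89655673] [355.25424892 297.43948101]
426 259
(600, 630, 3) 159 326
```

Call:
{"method": "play_rows", "body": {
  "series": [
    [-0.08,0.1,0,0,0,0.06],
    [-0.18,0.22,0,0,0,0.13],
    [-0.28,0.34,0,0,0,0.2],
    [-0.38,0.46,0,0,0,0.27],
    [-0.48,0.58,0,0,0,0.34],
    [-0.58,0.7,0,0,0,0.41],
    [-0.68,0.82,0,0,0,0.48],
    [-0.76,0.92,0,0,0,0.55]
  ]
}}

```text
clock: 24.3
eef_pos: [0.4202, -0.2226, 0.2383]
tool_rot: [3.138, 0.006, -0.821]
contact_force: [0.7, -0.8, -3.5]
opening: 0.409
```

```bash
python3 - <<'E'
from h import *
s=robot.get_obs(); print(s["eef_pos"],s["tool_rot"],s["joint_pos"].round(2),s["contact_force"].round(1),s["opening"])
d=np.array([.40,-.30,.26])-s["eef_pos"]; print(shift(d), (-np.pi/2-s["tool_rot"][2])/2)
E
```

```text
[ 0.4202259  -0.22264989  0.23831745] [ 3.13797829  0.00613413 -0.8214054 ] [-0.49  0.09 -0.35  1.14 -0.    1.91] [ 0.7 -0.8 -3.5] 0.4085155004572499
[ 0.17086708  0.27030676 -0.08680355] -0.3746954653254111
```

Call:
{"method": "play_rows", "body": {
  "series": [
    [0.04,0.06,-0.03,0,0,0.07],
    [0.09,0.13,-0.05,0,0,0.14],
    [0.13,0.2,-0.07,0,0,0.21],
    [0.17,0.27,-0.087,0,0,0.28],
    [0.17,0.27,-0.087,0,0,0.35],
    [0.17,0.27,-0.087,0,0,0.375],
    [0.17,0.27,-0.087,0,0,0.375]
  ]
}}

```text
clock: 25.0
eef_pos: [0.3989, -0.2993, 0.2578]
tool_rot: [3.132, 0.004, -1.572]
contact_force: [-0.5, 0.1, -2.6]
opening: 0.406
```

```bash
python3 snap.py rackB; python3 - <<'E'
from h import *
s=robot.get_obs(); print(s["eef_pos"],s["tool_rot"])
im=cv2.imread("pics/rackB.png"); cv2.imwrite("pics/rackBc.png",cv2.resize(im,(800,500),interpolation=cv2.INTER_CUBIC))
import pickle
c=pickle.load(open("pics/rackB.pkl","rb")); print(proj(c,[.483,-.307,.06]),proj(c,[.56,-.302,.06]))
E
```

```text
25.05
[ 0.39903141 -0.29927061  0.258099  ] [ 3.13209028  0.00403909 -1.57036649]
[329.17675678  90.59167766] [324.07861539  -1.39045759]
```

View pics/rackBc.png

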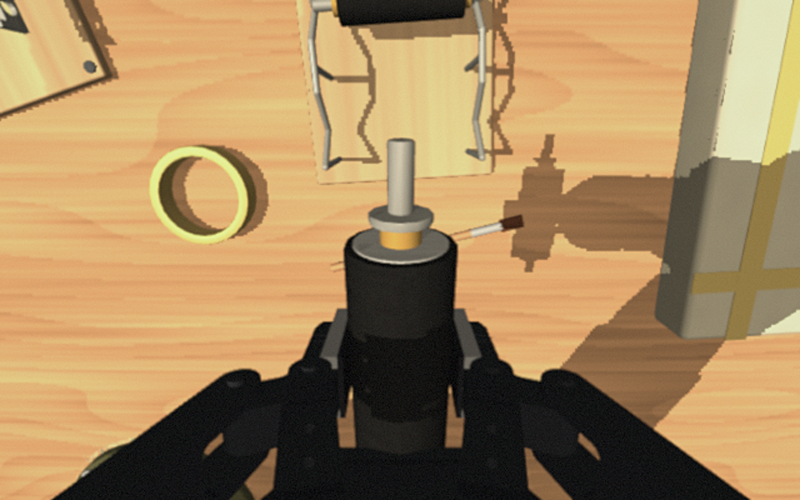

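The view (scale 1.25) shows the rack's left (+y) wire row at x≈313–333 and its right (-y) row at x≈476–484. The free bay lies between the V tops at rows ≈165 and ≈70, and the spare is at the top. The held roller is intact, bar end towards the camera. I'll extract the wire rows.

```bash
python3 - <<'E'
from h import *
import pickle
c=pickle.load(open("pics/rackB.pkl","rb")); im=cv2.imread("pics/rackB.png"); h=cv2.cvtColor(im,cv2.COLOR_BGR2HSV)
m=(h[...,1]<70)
for v in range(0,142,6):
    a=np.where(m[v,244:285])[0]+244; b=np.where(m[v,365:395])[0]+365
    print(v, (a.min(),a.max()) if len(a) else None,(b.min(),b.max()) if len(b) else None)
f=lambda x,y:(x/1.25,y/1.25)
for n,p,z in [("L near top",(325,167),.08),("L near foot",(341,158),.014),("L far top",(318,71),.08),("L far foot",(343,77),.014),("R near top",(483,158),.08),("R near foot",(467,152),.014),("R far top",(484,63),.08),("R far foot",(466,69),.014),("brd L",(318,184),.012),("brd R",(492,174),.012)]:
    print(n,plane(c,f(*p),z).round(4))
E
```

```text
0 (np.int64(248), np.int64(284)) (np.int64(365), np.int64(383))
6 (np.int64(249), np.int64(284)) (np.int64(365), np.int64(383))
12 (np.int64(249), np.int64(284)) (np.int64(365), np.int64(385))
18 (np.int64(248), np.int64(284)) (np.int64(381), np.int64(386))
24 (np.int64(247), np.int64(251)) (np.int64(383), np.int64(388))
30 (np.int64(247), np.int64(251)) (np.int64(383), np.int64(387))
36 (np.int64(247), np.int64(251)) (np.int64(383), np.int64(387))
42 (np.int64(247), np.int64(251)) (np.int64(383), np.int64(387))
48 (np.int64(248), np.int64(252)) (np.int64(379), np.int64(387))
54 (np.int64(249), np.int64(255)) (np.int64(372), np.int64(388))
60 (np.int64(250), np.int64(263)) (np.int64(383), np.int64(387))
66 (np.int64(250), np.int64(254)) (np.int64(383), np.int64(387))
72 (np.int64(251), np.int64(255)) (np.int64(382), np.int64(386))
78 (np.int64(253), np.int64(256)) (np.int64(381), np.int64(385))
84 (np.int64(254), np.int64(258)) (np.int64(380), np.int64(384))
90 (np.int64(256), np.int64(259)) (np.int64(379), np.int64(382))
96 (np.int64(258), np.int64(261)) (np.int64(378), np.int64(381))
102 (np.int64(260), np.int64(263)) (np.int64(379), np.int64(383))
108 (np.int64(260), np.int64(263)) (np.int64(380), np.int64(384))
114 (np.int64(260), np.int64(263)) (np.int64(381), np.int64(385))
120 (np.int64(259), np.int64(262)) (np.int64(373), np.int64(386))
126 (np.int64(259), np.int64(271)) (np.int64(382), np.int64(387))
132 (np.int64(258), np.int64(265)) None
138 None None
L near top [ 0.4449 -0.2427  0.08  ]
L near foot [ 0.4461 -0.2451  0.014 ]
L far top [ 0.5105 -0.2415  0.08  ]
L far foot [ 0.5133 -0.2498  0.014 ]
R near top [ 0.4513 -0.3594  0.08  ]
R near foot [ 0.4512 -0.3579  0.014 ]
R far top [ 0.5154 -0.3563  0.08  ]
R far foot [ 0.5194 -0.3538  0.014 ]
brd L [ 0.4225 -0.2225  0.012 ]
brd R [ 0.4315 -0.382   0.012 ]
```

```bash
python3 - <<'E'
from h import *
import pickle
c=pickle.load(open("pics/rackB.pkl","rb"))
L=plane(c,(261.7,103),.055); Rr=plane(c,(379.7,97),.055); print("bottoms",L.round(4),Rr.round(4),np.linalg.norm(L-Rr), np.degrees(np.arctan2(-(L-Rr)[0],(L-Rr)[1])))
T=np.array([.39903,-.29927,.2581]); M=rot([3.13209,.00404,-1.57037])
def tp(m,t,a,r): # a along axis to bar, r up across axis
    ax=np.array([0,-np.cos(t),-np.sin(t)]); up=np.array([0,np.sin(t),-np.cos(t)])
    return T+M@(np.array([0,m,0])+ax*a+up*r)/1 
for m,td in ((.0025,5.85),(.0025,3),(.0025,8),(.006,5.85),(-.001,5.85)):
    t=np.radians(td); print(m,td,"tip top/bot",[(proj(c,tp(m,t,a,r))*1.25).round(0)[1] for a,r in ((.0755,.004),(.0755,-.004),(.054,.010),(.054,-.010),(.044,.018),(.044,-.018))])
# other bay check for yaw: row tops
E
```

```text
bottoms [ 0.4718 -0.2413  0.055 ] [ 0.4772 -0.3562  0.055 ] 0.11498698877292532 2.6985364359119925
0.0025 5.85 tip top/bot [np.float64(141.0), np.float64(137.0), np.float64(223.0), np.float64(203.0), np.float64(268.0), np.float64(224.0)]
0.0025 3 tip top/bot [np.float64(138.0), np.float64(136.0), np.float64(218.0), np.float64(202.0), np.float64(262.0), np.float64(224.0)]
0.0025 8 tip top/bot [np.float64(143.0), np.float64(138.0), np.float64(227.0), np.float64(204.0), np.float64(273.0), np.float64(224.0)]
0.006 5.85 tip top/bot [np.float64(154.0), np.float64(149.0), np.float64(235.0), np.float64(213.0), np.float64(280.0), np.float64(234.0)]
-0.001 5.85 tip top/bot [np.float64(127.0), np.float64(124.0), np.float64(211.0), np.float64(192.0), np.float64(256.0), np.float64(214.0)]
```

The held roller fits: its middle is 2.6 mm towards the stub from the TCP, tilted about 5.5°. The bay origin is at about (0.477,-0.303), yaw about 0.05. Turning over the bay.

Call:
{"method": "play_rows", "body": {
  "series": [
    [0,-0.06,0.01,0,0,-0.07],
    [0,-0.12,0.03,0,0,-0.14],
    [0,-0.2,0.05,0,0,-0.21],
    [0,-0.26,0.06,0,0,-0.28],
    [0.004,-0.31,0.07,0,0,-0.35],
    [0.004,-0.31,0.07,0,0,-0.42],
    [0.004,-0.31,0.07,0,0,-0.49],
    [0.004,-0.31,0.07,0,0,-0.55]
  ]
}}

```text
clock: 25.85
eef_pos: [0.4761, -0.2995, 0.2385]
tool_rot: [3.141, 0.012, -0.463]
contact_force: [0.3, -0.2, -1.1]
opening: 0.405
```

```bash
cat > go.py <<'E'
from h import *
s=robot.get_obs(); print(s["clock"],s["eef_pos"].round(4),s["tool_rot"].round(4),"F",s["contact_force"].round(1),s["opening"])
for z in (.2,.10,.0615):
    d=np.array([.4769,-.3004,z])-s["eef_pos"]; print(z,shift(d).round(4),((0.05-s["tool_rot"][2])/2).round(4))
E
python3 go.py
```

```text
25.85 [ 0.4761 -0.2995  0.2385] [ 3.1411  0.0124 -0.4628] F [ 0.3 -0.2 -1.1] 0.40508881042093947
0.2 [0.0063 0.0016 0.1539] 0.2564
0.1 [0.0113 0.0014 0.5539] 0.2564
0.0615 [0.0132 0.0013 0.7078] 0.2564
```

Call:
{"method": "play_rows", "body": {
  "series": [
    [0.003,0.001,0.03,0,-0.002,-0.07],
    [0.006,0.0016,0.07,0,-0.004,-0.14],
    [0.006,0.0016,0.11,0,0,-0.2],
    [0.006,0.0016,0.15,0,0,-0.256],
    [0.006,0.0016,0.154,0,0,-0.256],
    [0.006,0.0016,0.154,0,0,-0.256]
  ]
}}

```text
clock: 26.45
eef_pos: [0.4764, -0.2999, 0.1992]
tool_rot: [-3.135, 0.012, 0.048]
contact_force: [-0.5, -0.3, -3.0]
opening: 0.407
```

Call:
{"method": "play_rows", "body": {
  "series": [
    [0,0,0,-0.025,0,0],
    [0,0,0,-0.048,0,0],
    [0,0,0,-0.048,0,0]
  ]
}}

```text
clock: 26.75
eef_pos: [0.4765, -0.299, 0.1996]
tool_rot: [3.052, 0.012, 0.048]
contact_force: [0.1, -0.3, -2.8]
opening: 0.4
```

```bash
python3 go.py; python3 snap.py hang; python3 - <<'E'
from h import *
import pickle
# leveling check from the scene camera: rubber's outline direction
im=robot.capture("scene"); cv2.imwrite("pics/sceneH.png",im); c=cam("scene")
s=robot.get_obs(); T=s["eef_pos"]; ya=s["tool_rot"][2]; ay=np.array([-np.sin(ya),np.cos(ya),0])
for t in (-6,-3,0,3,6):
    t_=np.radians(t); ax=ay*np.cos(t_)+np.array([0,0,np.sin(t_)]); m=T-ay*.0026
    a,b=proj(c,m+ax*.044),proj(c,m-ax*.044); print(t,a.round(1),b.round(1),np.degrees(np.arctan2(*(a-b)[::-1])).round(1))
u,v=proj(c,T).astype(int); g=im.max(2); m=(g[v-40:v+45,u-70:u+70]<40)
print(u,v); 
for r in range(0,85,3): print(''.join('#' if x else '.' for x in m[r,::2]))
E
```

```text
26.75 [ 0.4765 -0.299   0.1996] [3.052  0.0118 0.0476] F [ 0.1 -0.3 -2.8] 0.39995698724238654
0.2 [ 0.0012  0.0058 -0.001 ] 0.0012
0.1 [ 0.0059 -0.03    0.3974] 0.0012
0.0615 [ 0.0077 -0.0438  0.5508] 0.0012
26.8
-6 [267.8 103.8] [251.7  91. ] 38.5
-3 [267.8 103.1] [251.7  91.7] 35.4
0 [267.7 102.3] [251.8  92.4] 32.0
3 [267.6 101.6] [251.9  93.1] 28.2
6 [267.5 100.8] [252.   93.9] 24.1
260 97
........########...........##############.............................
........########...........##############.............................
.........#######............#############.............................
...........######...........################..........................
..............###...........##################........................
............................############.####.........................
............................############.####.........................
........................####..##############..........................
........................####..#####.########..........................
.........................###..####...######.....................
[... 655 characters left out ...]
.............................................................
......................................................................
......................................................................
......................................................................
......................................................................
......................................................................
......................................................................
......................................................................
......................................................................
....................#####.............................................
```

Call:
{"method": "play_rows", "body": {
  "series": [
    [0.002,0,0.1,0,0,0],
    [0.004,-0.012,0.2,0,0,0],
    [0.005,-0.021,0.3,0,0,0],
    [0.006,-0.03,0.397,0,0,0],
    [0.007,-0.035,0.45,0,0,0],
    [0.007,-0.037,0.48,0,0,0],
    [0.007,-0.037,0.48,0,0,0]
  ]
}}

```text
clock: 27.55
eef_pos: [0.4767, -0.3011, 0.0788]
tool_rot: [3.054, 0.013, 0.047]
contact_force: [-0.2, 1.1, -3.1]
opening: 0.407
```

```bash
python3 go.py; python3 snap.py hang2
```

```text
27.55 [ 0.4767 -0.3011  0.0788] [3.0537 0.0128 0.0469] F [-0.2  1.1 -3.1] 0.407141706271008
0.2 [-0.0055  0.0397 -0.4832] 0.0015
0.1 [-0.0003  0.0046 -0.0848] 0.0015
0.0615 [ 0.0016 -0.0089  0.0686] 0.0015
27.6
```

Call:
{"method": "play_rows", "body": {
  "series": [
    [0.001,-0.003,0.02,0,0,0],
    [0.0015,-0.005,0.04,0,0,0],
    [0.0015,-0.007,0.052,0,0,0],
    [0.0015,-0.008,0.06,0,0,0],
    [0.0015,-0.008,0.06,0,0,0]
  ]
}}

```text
clock: 28.1
eef_pos: [0.4767, -0.3008, 0.0644]
tool_rot: [3.053, 0.013, 0.047]
contact_force: [-1.7, -1.7, -0.4]
opening: 0.406
```

```bash
python3 go.py
```

```text
28.1 [ 0.4767 -0.3008  0.0644] [3.0525 0.0131 0.0468] F [-1.7 -1.7 -0.4] 0.40556225631444404
0.2 [-0.0064  0.0469 -0.5403] 0.0016
0.1 [-0.0012  0.0113 -0.1419] 0.0016
0.0615 [ 0.0008 -0.0024  0.0115] 0.0016
```

Call:
{"method": "play_rows", "body": {
  "series": [
    [-0.004,0,0.002,0,0,0],
    [-0.008,-0.001,0.006,0,0,0],
    [-0.008,-0.002,0.01,0,0,0],
    [-0.008,-0.002,0.01,0,0,0]
  ]
}}

```text
clock: 28.5
eef_pos: [0.4755, -0.301, 0.0628]
tool_rot: [3.051, 0.012, 0.047]
contact_force: [-0.2, 0.8, 4.2]
opening: 0.409
```

```bash
python3 go.py; python3 - <<'E'
from h import *
print(robot.get_obs()["torque"].round(3))
E
```

```text
28.5 [ 0.4755 -0.301   0.0628] [3.0515 0.0115 0.0472] F [-0.2  0.8  4.2] 0.4093376431717911
0.2 [-0.0007  0.0474 -0.5466] 0.0014
0.1 [ 0.0039  0.0114 -0.1483] 0.0014
0.0615 [ 0.0057 -0.0024  0.0051] 0.0014
[0.101 0.134 0.113]
```

Call:
{"method": "play_rows", "body": {
  "series": [
    [0,0,-0.001,0,0,0],
    [0,0,-0.001,0,0,0],
    [0,0,-0.001,0,0,0],
    [0,0,-0.001,0,0,0]
  ],
  "gripper": 0.0
}}

```text
clock: 28.9
eef_pos: [0.4754, -0.3009, 0.063]
tool_rot: [3.052, 0.012, 0.047]
contact_force: [0.1, 0.3, 1.2]
opening: 0.499
```

```bash
python3 go.py; python3 snap.py hang3; python3 - <<'E'
from h import *
im=robot.capture("top"); cv2.imwrite("pics/topH.png",im)
E
```

```text
28.9 [ 0.4754 -0.3009  0.063 ] [3.0516 0.0117 0.0472] F [0.1 0.3 1.2] 0.49939871615314885
0.2 [-4.000e-04  4.760e-02 -5.462e-01] 0.0014
0.1 [ 0.0043  0.0117 -0.1478] 0.0014
0.0615 [ 0.0061 -0.0021  0.0056] 0.0014
28.95
```

Call:
{"method": "play_rows", "body": {
  "series": [
    [0,0,0,0,0,0],
    [0,0,-0.01,0,0,0],
    [0,0,-0.04,0,0,0],
    [0,0,-0.1,0,0,0],
    [0,0,-0.2,0,0,0],
    [0,0,-0.35,0,0,0],
    [0,0,-0.5,0,0,0],
    [0,0,-0.55,0,0,0]
  ],
  "gripper": 0.24
}}

```text
clock: 29.8
eef_pos: [0.4784, -0.2892, 0.2047]
tool_rot: [3.048, 0.006, 0.047]
contact_force: [0.3, -0.2, -0.5]
opening: 0.625
```

```bash
python3 go.py; python3 snap.py fin; python3 - <<'E'
from h import *
import pickle
c=pickle.load(open("pics/fin.pkl","rb")); im=cv2.imread("pics/fin.png"); g=im.max(2)
Oc=np.array([.4755,-.3036,.0615]); ya=.05; ay=np.array([-np.sin(ya),np.cos(ya),0])
for n,a,z in (("bar end",.044,.018),("stub end",-.044,.018),("mid",0,0),("tip",.0755,0),("stubtip",-.06,0),("spare mid",0,0)):
    P=Oc+ay*a+[0,0,z]
    if n=="spare mid": P=P+np.array([.084,.004,0])
    print(n,proj(c,P).round(1))
u,v=proj(c,Oc+[.04,0,0]); u=int(u);v=int(v)
n,l,s,ce=cv2.connectedComponentsWithStats((g<50).astype(np.uint8))
for i in range(1,n):
    if s[i,4]>600: 
        r=cv2.minAreaRect(np.argwhere(l==i)[:,::-1].astype(np.float32)); print(s[i],np.round(r[0],1),np.round(r[1],1),round(r[2],1))
t=cv2.imread("pics/topH.png")
# final top picture, compare with the first: changed regions
t2=robot.capture("top"); cv2.imwrite("pics/topF.png",t2); t0=cv2.imread("pics/top0.png")
d=(cv2.absdiff(t2,t0).max(2)>45).astype(np.uint8); n,l,s,ce=cv2.connectedComponentsWithStats(cv2.morphologyEx(d,cv2.MORPH_CLOSE,np.ones((5,5))))
print([(s[i].tolist()) for i in range(1,n) if s[i,4]>25])
E
```

```text
29.8 [ 0.4784 -0.2892  0.2047] [3.0483 0.0062 0.0474] F [ 0.3 -0.2 -0.5] 0.6252778252971549
0.2 [-0.008   0.0423  0.0231] 0.0013
0.1 [-0.0055  0.0051  0.4213] 0.0013
0.0615 [-0.0046 -0.0093  0.5746] 0.0013
29.85
bar end [316.5 149.1]
stub end [317.2 248.5]
mid [317.2 194. ]
tip [316.5 104. ]
stubtip [317.6 253.2]
spare mid [413.7 194.2]
[ 394  142   41  103 3072] [413.9 192.7] [ 33.  102.2] 4.9
[ 295  144   42  103 3762] [315.5 195. ] [102.  41.] 90.0
[   36   245   570   155 37065] [320.5 322. ] [569. 154.] -0.0
[[461, 72, 179, 315, 31903], [313, 189, 48, 25, 772], [291, 350, 192, 50, 3496], [525, 393, 71, 7, 302]]
```

```bash
python3 - <<'E'
from h import *
im=robot.capture("wrist"); a=cv2.imread("pics/fin.png"); print("moved px", int((cv2.absdiff(im,a).max(2)[90:260,280:450]>60).sum()))
print(robot.get_obs()["contact_force"].round(1)); print(robot.finish_job())
E
```

```text
moved px 851
[-0.  -0.   0.2]
the job is handed in; nothing more can be done
None
```

The roller is out of the brayer and hanging in the free bay of the rack, and the job was handed in at about 30 s on the clock.

- **What I did:** I pressed the collar with the forked key to about 10–11 N, until the picture showed the pin's end clear of the arm. I lifted the bar over the arm, let it rest on the arm's top edge, and put the key back in its block. Then I drew the roller about 14.6 mm, lifted it, levelled it and lowered it into the bay. The highest push I read was about 10.8 N.
- **Last checks that agreed:** While lowering, the force went from the roller's weight hanging (-3 N) to support (+4 N), with almost no side force. After release, the wrist picture put the rubber within about 2 px of the predicted place, level and as long in the picture as the spare. In the top view, apart from the large patch under the arm and its shadow, the only clear change was the roller gone from the brayer. The key block looked as it did at the start.
- **Check that disagreed:** Two wrist pictures just before hand-in differed by 851 pixels around the rack. I put this down to the arm still settling after its retreat, but I did not confirm it. All 12 picture views were used by then, so the hung roller was checked by numbers only, not by eye.

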